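# Take the sanding kit pile apart into its fitted trays

### The arm

A 6-joint arm with a two-finger parallel gripper is mounted at the origin on a cart in front of the work surface, level with it; the furniture and walls round the work are solid. World frame = base frame: x ahead of the robot, y to its left, z up, the work surface at z = 0. Lengths are in mm, angles in rad, forces in N, time in s.
With the tool pointing down it reaches from about 350 to 775 mm from the base axis. Payload 7.3 kg.
Tool frame: the origin (TCP) lies on the centre line of the jaws, within the pads' length; the fingertips stand 22 mm ahead of it and the grasp point (between the pads) lies 3 mm ahead of it; z points along the fingers, y is the direction in which the jaws open and shut (so a half turn about z gives the same grasp; the last joint's range is limited). The gripper opens to 92 mm and grips with 3 to 60 N. Pads are 19 mm wide; open, the fingers measure 130 mm over their backs; the gripper's body (75 mm by 190 mm) begins 47 mm behind the grasp point.
Start: joints at [1.029, 0.342, 1.524, -0, 1.275, -0.146], TCP at [202.398, 484.435, 248.741] pointing down, gripper open.
Joint ranges: [-2.53, 2.53], [-0.77, 2.02], [0.04, 2.7], [-1, 4.14], [0.28, 2.66], [-3.11, 3.11]. Speed limits (rad/s): [2.57, 2.57, 3.14, 3.14, 3.14, 3.14].

### API

Orientations are given as [roll, pitch, yaw] about the fixed x, y, z axes, in that order (R = Rz(yaw) Ry(pitch) Rx(roll)).
In Python, from plant import get_obs, capture, close_job gives the robot as it stands.
- The arm moves only by the tool carry_out, never from a script. Its arguments are lists of equal length, an entry for each row: "xyz": the shift along the tool's x, y, z scaled (see below), a list of three; "dr": the turn, a rotation vector about the tool's x, y, z scaled (see below), a list of three. A call has 1 to 8 rows; each row shifts and turns the commanded pose from where the row before left it, along the tool's axes as they then stand; what a row does not reach is not made up. The controller multiplies each number of a shift by 0.06 m and each number of a turn by 8 degrees. A row lasts 1/8 s, in which the tool goes at most 62.5 mm and 10.7 degrees, less where a joint would pass 70% of its speed; a pose out of reach is approached as far as the arm can. A call with a number of a shift or a turn outside -1 to 1 is refused whole. A call with a gripper value outside its range is refused whole. "gripper" is the gripper's target within -1 to 1 (fully open at 1, half-way at 0, shut at -1), set as the call begins (left out, the last holds). The fingers move at their own pace and stop on an object; the grip force is fixed at half the most. Time passes only in rows, so rows that do not move let the fingers close. It gives the time, the measured TCP pose, the force and the opening at its end, in the units of the state.
- get_obs(): the state, without advancing time (a new reading comes with each control period).
- capture(name): name is "side" or "top"; returns a dict with "image" (384x512x3 uint8, blue, green, red), "fx", "fy", "cx", "cy" (pixels), "D" ([k1, k2, p1, p2, k3] as OpenCV has them; the pictures are not rectified), "pose" (4x4, takes a point from camera to world coordinates). Camera axes: x right, y up, looking along -z (the intrinsics and any distortion apply to the point x, -y, -z); pixel columns grow to the right and rows downward; lengths in mm; the calibration is good to about 2 mm. A picture is of the moment at which its call begins. There is no depth.
- close_job(): hands the job in, once; it reports no verdict.
The state is a dict: "time": time; "joint_positions": joint angles; "dq": joint speeds; "tau": joint torques, N m; "tool_pos": TCP position; "tcp_rot": TCP orientation; "contact_force": force on the tool from outside, world axes, zero at the start; "moment": the same for the moment, N m; "grip_width": finger opening in mm.
Only numpy, scipy, OpenCV 4.12 (cv2) and the standard library are available. Lean on these libraries where they do the work, as an engineer would, in place of code of your own. Each camera call takes 0.05 s, during which the arm holds its last target.

### The job

The sanding kit has been left in one pile. Take it apart from the top down, one thing at a time, and set each thing gently, lying flat and right way up, inside the rim of the wooden tray made to fit it: blade case in the smallest tray, wax tin in the round one, cork block in the middle-sized one, sanding block in the longest. Never tip anything over, and leave the screwdriver and the carton where they are.

Things in the scene. Friction and masses are not known exactly. Their poses are not given: they have to be found in the camera images.
- blade_case: small flat blade case, a box 38 x 62 x 12 mm (x, y, z), topmost in the pile at the start. Origin: centre of its underside; z up through its top; long side along y.
- wax_tin: round tin with a brown lid, 68 mm across the lid (65 mm below it) and 29 mm high (lid from 18 to 29 mm), under the blade case and on the cork block at the start. Origin: centre of its underside; z up through its top.
- cork_block: plain light-brown cork block, 62 x 105 x 34 mm (x, y, z), under the tin and on the sanding block at the start. Origin: centre of its underside; z up through its top; long side along y.
- sanding_block: long dark rubber sanding block, 60 x 157 x 27 mm (x, y, z), at the bottom of the pile, on a 20 mm thick grey bench board that carries all the work. Origin: centre of its underside; z up through its top; long side along y.
- blade_tray: smallest rectangular wooden holder tray, recess 52 x 76 mm (x, y), outside 68 x 92 mm: the place of the blade case; beside the round tray on one board, centres 102 mm apart. Screwed down, lies flat. Origin: centre of its underside; floor 4 mm and rim top 9 mm above it; rim 8 mm thick. The two long sides have a 40 mm wide finger notch at their middle, down to the floor. Long side along y.
- tin_tray: round wooden holder tray, recess 82 mm across, outside 98 mm: the place of the wax tin. Screwed down, lies flat. Origin: centre of its underside; floor 4 mm and rim top 9 mm above it; rim 8 mm thick.
- cork_tray: middle-sized rectangular wooden holder tray, recess 76 x 119 mm (x, y), outside 92 x 135 mm: the place of the cork block. Screwed down, lies flat. Origin: centre of its underside; floor 4 mm and rim top 9 mm above it; rim 8 mm thick. The two long sides have a 40 mm wide finger notch at their middle, down to the floor. Long side along y.
- sanding_tray: longest rectangular wooden holder tray, recess 74 x 171 mm (x, y), outside 90 x 187 mm: the place of the sanding block. Screwed down, lies flat. Origin: centre of its underside; floor 4 mm and rim top 9 mm above it; rim 8 mm thick. The two long sides have a 40 mm wide finger notch at their middle, down to the floor. Long side along y.
- screwdriver: yellow-handled screwdriver, 211 mm long, lying at the back of the work; a bystander, not to be moved. Rows of tool bins stand and overhang just behind it (from about x = 0.65): carry things in straight lines over the trays, not in wide arcs.
- carton: upright yellow cardboard carton, 67 x 125 x 79 mm, standing to the right of the work; a bystander, not to be moved.
Not all that is in view belongs to the job. What is shaped like the blade_case but turquoise is not meant.

How it is judged:
By the outcome, as a careful person would: the job done as asked, in the order asked, and still so for the second after the job is handed in, with the robot touching nothing.
It also fails if it takes over 115 s, if anything falls off the work surface, if the arm or the gripper's body presses on something with over 40 N, if the wrist force passes 120 N, or if a joint passes its speed limit or range.

## Working session

There is one attempt and no reset: what is moved stays moved. The work goes in short steps, Python scripts to look and compute and a tool call to move; the robot and the scene stay as the last step left them, time stands still between calls to the robot, and variables do not carry over. Pictures are saved under pics/ and viewed, and the job is handed in when it is done.

Besides the shell and the picture viewer there is one more tool, called after "Call:" as a command line: name --argument value ..., lists and objects as JSON in quotes. carry_out: Moves the arm, as the interface text tells. Shifts and turns lie within -1 to 1; 1 stands for 0.06 m of shift or 8 degrees of turn. Its arguments: {"type":"object","properties":{"xyz":{"type":"array"},"dr":{"type":"array"},"gripper":{"type":"number"}},"required":["xyz","dr"]}

```bash
mkdir -p pics; ls
cat > h.py <<'E'
import numpy as np, cv2, json
from plant import get_obs, capture
def snap(n,f):
    c=capture(n); cv2.imwrite('pics/'+f+'.png',c['image']); np.save('pics/'+f+'.npy',c,allow_pickle=True); return c
def load(f): return np.load('pics/'+f+'.npy',allow_pickle=True).item()
def K(c): return np.array([[c['fx'],0,c['cx']],[0,c['fy'],c['cy']],[0,0,1.]])
def ray(c,uv):
    p=cv2.undistortPoints(np.array(uv,float).reshape(-1,1,2),K(c),np.array(c['D'],float)).reshape(-1,2)
    d=np.c_[p[:,0],-p[:,1],-np.ones(len(p))]
    P=np.array(c['pose']); return P[:3,3],d@P[:3,:3].T
def onz(c,uv,z):
    o,d=ray(c,uv); t=(z-o[2])/d[:,2]; return o+d*t[:,None]
def proj(c,X):
    P=np.array(c['pose']); q=(np.array(X,float).reshape(-1,3)-P[:3,3])@P[:3,:3]
    q=q*[1,-1,-1]
    return cv2.projectPoints(q.reshape(-1,1,3),np.zeros(3),np.zeros(3),K(c),np.array(c['D'],float))[0].reshape(-1,2)
def st():
    o=get_obs(); print({k:np.round(o[k],3).tolist() for k in ('time','tool_pos','tcp_rot','contact_force','grip_width','joint_positions')})
E
python3 - <<'E'
from h import *
st()
for n in('top','side'):
    c=snap(n,n+'0'); print(n,c['fx'],c['cx'],c['cy'],c['D'],np.round(c['pose'],3).tolist())
    cv2.imwrite(f'pics/{n}0b.png',cv2.resize(c['image'],(800,600),interpolation=cv2.INTER_CUBIC))
E
```

```text
pics
{'time': 0.0, 'tool_pos': [202.2, 484.092, 248.021], 'tcp_rot': [-3.14, -0.0, 2.746], 'contact_force': [-0.042, -0.522, -0.014], 'grip_width': 91.907, 'joint_positions': [1.029, 0.343, 1.525, 0.0, 1.275, -0.146]}
top 364.2769789721237 262.2952555988733 190.99569482798438 [-0.11854332  0.          0.          0.          0.        ] [[0.024, 0.992, -0.126, 387.756], [-0.999, 0.02, -0.032, -166.737], [-0.029, 0.126, 0.992, 1175.338], [0.0, 0.0, 0.0, 1.0]]
side 404.1276204487892 258.07150197787803 187.92670129382492 [-0.14659254  0.          0.          0.          0.        ] [[-0.965, 0.138, -0.225, 239.131], [-0.264, -0.536, 0.802, 902.255], [-0.01, 0.833, 0.554, 816.717], [0.0, 0.0, 0.0, 1.0]]
```

View pics/top0b.png

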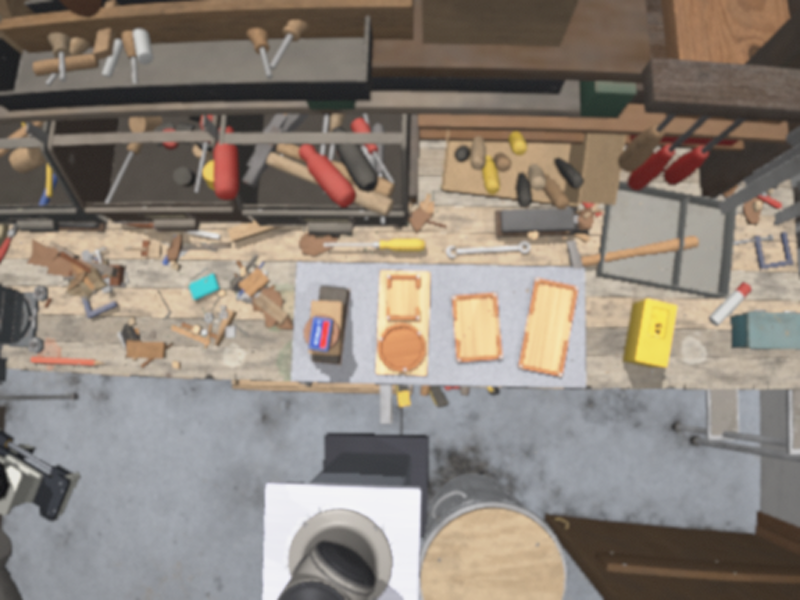

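View pics/side0b.png

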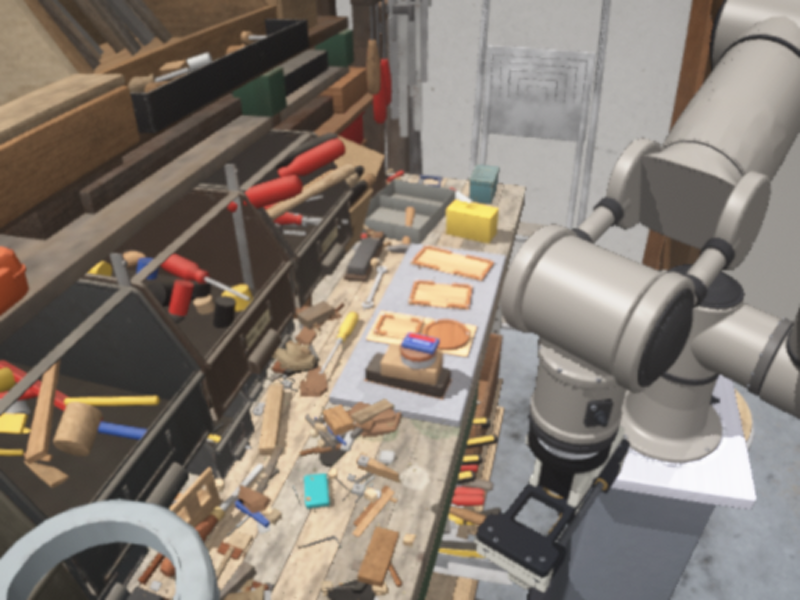

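The pile is at about (325,325) in the enlarged top view and the side view shows it at (410,365). The trays run right of it: blade (404,297), tin (403,348), cork (477,327), sanding (549,327). There are two blade case candidates: the blue/red box at (320,333) on top of the pile, and a turquoise one at (203,287). The blue/red one fits, since it is topmost and not turquoise. Next I'll look at enlarged crops.

Run:
```python
from h import *
c=load('top0')['image']; cv2.imwrite('pics/t_pile.png',cv2.resize(c[170:250,185:285],None,fx=7.5,fy=7.5,interpolation=cv2.INTER_CUBIC))
cv2.imwrite('pics/t_tr.png',cv2.resize(c[165:250,275:380],None,fx=7,fy=7,interpolation=cv2.INTER_CUBIC))
c=load('side0')['image']; cv2.imwrite('pics/s_pile.png',cv2.resize(c[140:270,210:340],None,fx=4.6,fy=4.6,interpolation=cv2.INTER_CUBIC))
```

```text
(no output)
```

View pics/t_pile.png

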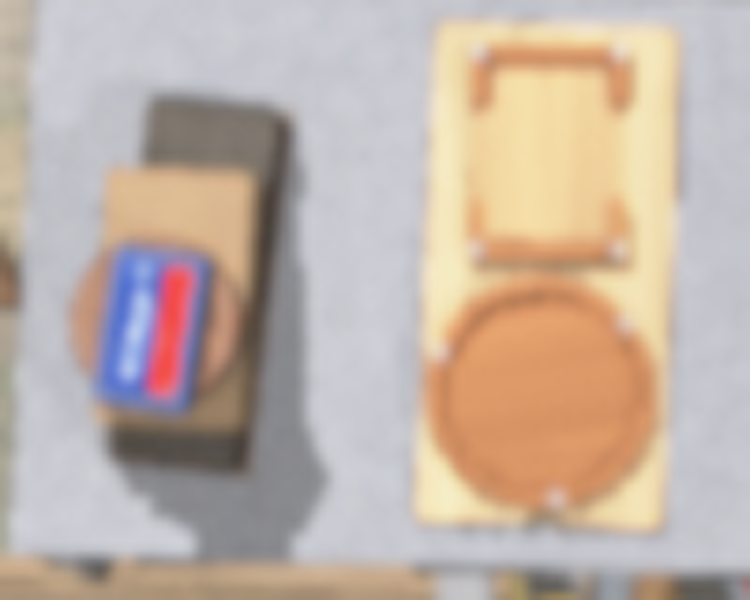

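View pics/t_tr.png

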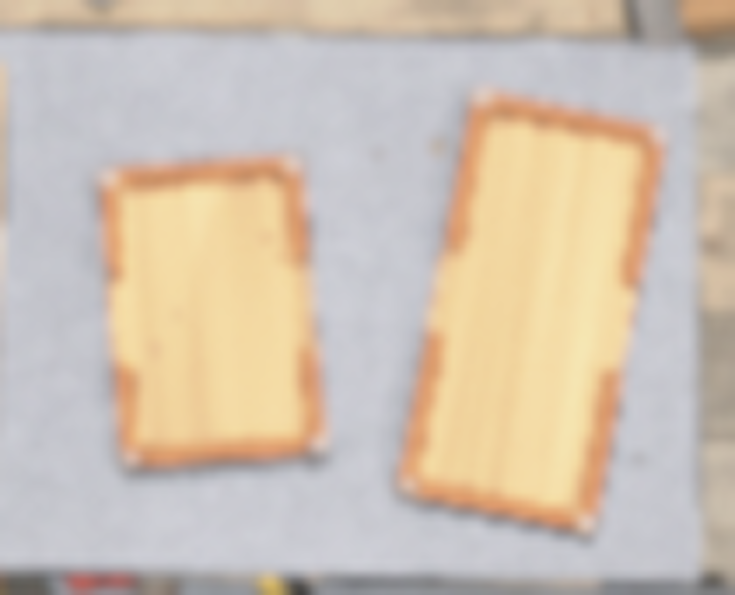

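View pics/s_pile.png

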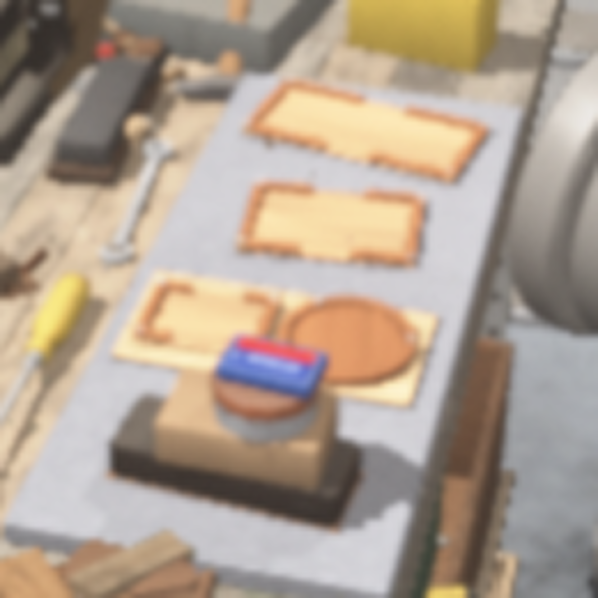

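```bash
cat > fit.py <<'E'
from h import *
from scipy.optimize import least_squares
T=load('top0');S=load('side0')
def tp(l,o=(185,170),s=7.5): return (np.array(l,float)+.5)/s-.5+o
def fitbox(name,w,l,z,top,side,freez=False,yaw0=0):
    # corners order: (+x far)... local order: (-w/2? ) top-image order TL,TR,BR,BL
    # local y long -> world x approx ; yaw of local y relative world x stored as a
    loc=np.array([[l/2,w/2],[l/2,-w/2],[-l/2,-w/2],[-l/2,w/2]])
    def X(p):
        c,s=np.cos(p[2]),np.sin(p[2]); R=np.array([[c,-s],[s,c]])
        return np.c_[loc@R.T+p[:2],np.full(4,p[3] if freez else z)]
    def f(p):
        r=[]
        for cam,l_ in((T,top),(S,side)):
            if l_ is None: continue
            uv=proj(cam,X(p))
            for i in range(4):
                if l_[i] is not None: r+=list(uv[i]-l_[i])
        return np.array(r)
    g=onz(T,[np.mean([t for t in top if t is not None],axis=0)],z)[0]
    r=least_squares(f,[g[0],g[1],yaw0]+([z] if freez else []),loss='soft_l1',x_scale=[10,10,.1]+([5] if freez else []))
    print(name,np.round(r.x,3),'deg',round(np.degrees(r.x[2]),1),'res',np.round(r.fun,1)); return r.x,X(r.x)
tr=lambda l:tp(l,(275,165),7.); sd=lambda l:tp(l,(210,140),4.6)
res={}
a=dict(
case=(38,62,122,tp([(118,242),(214,250),(193,412),(97,402)]),sd([(232,335),(328,348),(318,390),(215,376)])),
)
# side order must match local corners: +x is LEFT in side image; +y is near (down)
# local: (+x,+y)=near-left, (+x,-y)=far-left, (-x,-y)=far-right, (-x,+y)=near-right
q=[]
q.append(('case',)+(38,62,122,tp([(118,242),(214,250),(193,412),(97,402)]),sd([(215,376),(232,335),(328,348),(318,390)])))
q.append(('cork',62,105,81,list(tp([(106,168),(259,172)]))+[tp((243,430)),tp((93,425))],None))
q.append(('sanding',60,157,47,tp([(150,97),(278,104),(243,470),(108,455)]),None))
q.append(('blade_tray',68,92,29,tp([(470,45),(633,45),(629,265),(468,263)]),sd([(138,338),(150,282),(277,290),(270,345)])))
q.append(('cork_tray',92,135,29,tr([(102,170),(299,157),(327,455),(125,467)]),sd([(240,247),(252,184),(424,196),(418,264)])))
q.append(('sanding_tray',90,187,29,tr([(474,92),(664,130),(595,532),(400,492)]),sd([(248,128),(283,82),(488,128),(455,182)])))
V={'top':cv2.resize(T['image'][165:255,185:385],None,fx=4,fy=4,interpolation=cv2.INTER_CUBIC),'side':cv2.resize(S['image'][140:270,210:340],None,fx=4.6,fy=4.6,interpolation=cv2.INTER_CUBIC)}
def draw(X):
    for n,cam,o,s in(('top',T,(185,165),4),('side',S,(210,140),4.6)):
        p=(proj(cam,X)-o+.5)*s-.5; cv2.polylines(V[n],[np.round(p*8).astype(int).reshape(-1,1,2)],True,(0,255,0),1,cv2.LINE_AA,3)
for k in q:
    x,X=fitbox(*k); draw(X); res[k[0]]=x.tolist()
x,X=fitbox(*q[3],freez=True)
def circ(pts,z,r,spts=None,freez=False):
    th=np.linspace(0,2*np.pi,60)
    P=onz(T,pts,z)[:,:2]
    s=least_squares(lambda p:np.linalg.norm(P-p,axis=1)-r,P.mean(0)); print('circ',np.round(s.x,1),np.round(s.fun,1))
    draw(np.c_[s.x[0]+r*np.cos(th),s.x[1]+r*np.sin(th),np.full(60,z)]); return s.x
res['tin']=circ(tp([(68,315),(245,315),(85,263),(222,258),(237,360),(78,365)]),110,34).tolist()
res['tin_tray']=circ(tp([(425,400),(658,400),(540,275),(547,512),(460,312),(625,312),(465,480),(625,480)]),31,49).tolist()
json.dump(res,open('res.json','w'))
for n in V: cv2.imwrite(f'pics/fit_{n}.png',V[n])
E
python3 fit.py
```

```text
case [ 4.52633e+02  3.29000e+01 -4.40000e-02] deg -2.5 res [-0.9  0.4 -0.9  0.2  0.2 -0.2  0.1  0.2 -0.2 -1.8  0.3 -0.8  0.4  0.3
 -1.1 -0.8]
cork [ 4.6722e+02  3.1978e+01 -1.3000e-02] deg -0.8 res [ 0.1 -0.2 -0.2 -0.   0.2  0.2 -0.1  0. ]
sanding [ 4.77553e+02  3.02010e+01 -6.70000e-02] deg -3.9 res [-0.7 -1.2  1.  -0.5  0.4  0.6 -0.6  0.8]
blade_tray [ 5.36126e+02 -1.17551e+02  5.60000e-02] deg 3.2 res [ 0.1  0.5 -0.4 -0.3  1.2 -0.9  1.1  0.1 -0.8  0.2  1.6  0.3  1.   1.7
 -1.4  2.1]
cork_tray [ 4.78264e+02 -2.64978e+02  1.02000e-01] deg 5.8 res [-0.8  0.3 -0.1 -0.2 -0.  -0.2 -0.4  0.5 -0.6 -0.6  0.8 -0.9  0.4 -0.6
 -0.3 -0.9]
sanding_tray [ 4.81904e+02 -4.10000e+02 -1.79000e-01] deg -10.2 res [-0.5 -0.4 -0.1 -0.3 -0.2  0.3 -0.4  0.4 -1.3 -0.5  0.6 -1.   0.7 -1.
 -0.  -1.4]
blade_tray [ 5.35229e+02 -1.16113e+02  6.00000e-02  3.44800e+01] deg 3.4 res [-0.5  0.5 -0.9 -0.3  0.7 -0.8  0.6  0.3 -0.7 -0.9  1.7 -0.7  1.1  0.6
 -1.2  1. ]
circ [457.1  34. ] [1.1 1.4 2.  1.1 2.4 1.8]
circ [ 434.3 -115.4] [ 0.3 -0.6  0.8  0.3 -0.2 -0.4 -0.6  0.9]
```

View pics/fit_top.png

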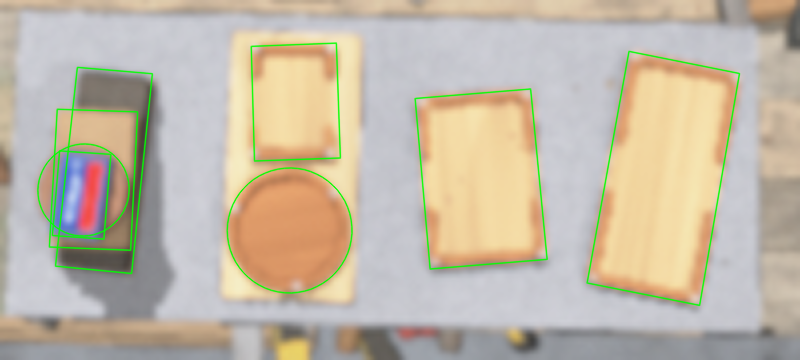

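View pics/fit_side.png

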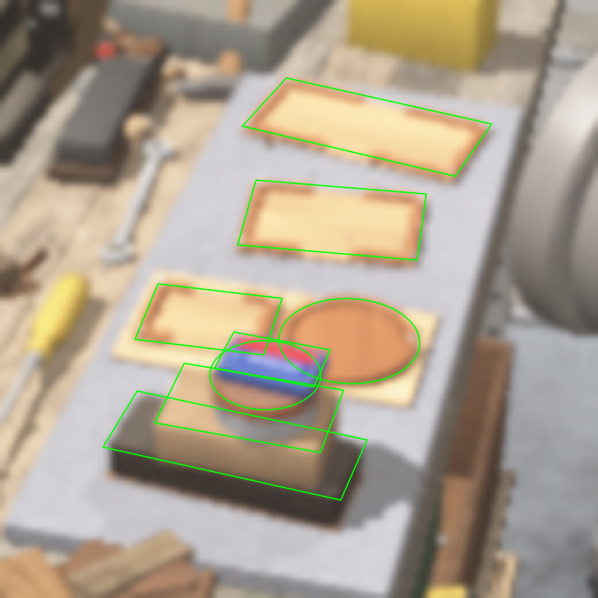

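The overlays fit the trays and the pile to a few mm, and the blade–tin tray centres come out 102 mm apart as given. The green case outline is on the blue/red box in both views. I'll cross-check with segmentation, comparing what top only and side only say.

Run:
```python
from h import *
T=load('top0');S=load('side0')
def seg(cam,lo,hi,roi,z,nm):
    x0,y0,x1,y1=roi; im=cv2.resize(cam['image'][y0:y1,x0:x1],None,fx=8,fy=8,interpolation=cv2.INTER_CUBIC)
    h=cv2.cvtColor(im,cv2.COLOR_BGR2HSV); m=cv2.inRange(h,lo,hi); m=cv2.morphologyEx(m,cv2.MORPH_CLOSE,np.ones((25,25)))
    c=max(cv2.findContours(m,cv2.RETR_EXTERNAL,cv2.CHAIN_APPROX_NONE)[0],key=cv2.contourArea).reshape(-1,2)
    uv=(c+.5)/8-.5+[x0,y0]; w=onz(cam,uv,z)[:,:2]
    r=cv2.minAreaRect(w.astype(np.float32)); print(nm,np.round(r[0],1),np.round(r[1],1),round(r[2],1))
seg(T,(105,90,60),(180,255,255),(190,195,225,230),122,'case top')
# yellow-ish carton and screwdriver
for nm,roi in(('carton',(395,185,440,240)),('drv',(235,148,280,165))):
    seg(T,(20,150,120),(35,255,255),roi,79 if nm=='carton' else 15,nm)
# tray outer rims + corners by top only
import fit
print('---top only')
for k in fit.q: fit.fitbox(*k[:5],None)
```

```text
case top [452.   34.8] [31.5 57.1] 84.0
carton [ 469.  -600.5] [ 81.6 123.1] 78.9
drv [ 642.3 -145.2] [ 4.2 14.8] 23.6
case [ 4.52633e+02  3.29000e+01 -4.40000e-02] deg -2.5 res [-0.9  0.4 -0.9  0.2  0.2 -0.2  0.1  0.2 -0.2 -1.8  0.3 -0.8  0.4  0.3
 -1.1 -0.8]
cork [ 4.6722e+02  3.1978e+01 -1.3000e-02] deg -0.8 res [ 0.1 -0.2 -0.2 -0.   0.2  0.2 -0.1  0. ]
sanding [ 4.77553e+02  3.02010e+01 -6.70000e-02] deg -3.9 res [-0.7 -1.2  1.  -0.5  0.4  0.6 -0.6  0.8]
blade_tray [ 5.36126e+02 -1.17551e+02  5.60000e-02] deg 3.2 res [ 0.1  0.5 -0.4 -0.3  1.2 -0.9  1.1  0.1 -0.8  0.2  1.6  0.3  1.   1.7
 -1.4  2.1]
cork_tray [ 4.78264e+02 -2.64978e+02  1.02000e-01] deg 5.8 res [-0.8  0.3 -0.1 -0.2 -0.  -0.2 -0.4  0.5 -0.6 -0.6  0.8 -0.9  0.4 -0.6
 -0.3 -0.9]
sanding_tray [ 4.81904e+02 -4.10000e+02 -1.79000e-01] deg -10.2 res [-0.5 -0.4 -0.1 -0.3 -0.2  0.3 -0.4  0.4 -1.3 -0.5  0.6 -1.   0.7 -1.
 -0.  -1.4]
blade_tray [ 5.35229e+02 -1.16113e+02  6.00000e-02  3.44800e+01] deg 3.4 res [-0.5  0.5 -0.9 -0.3  0.7 -0.8  0.6  0.3 -0.7 -0.9  1.7 -0.7  1.1  0.6
 -1.2  1. ]
circ [457.1  34. ] [1.1 1.4 2.  1.1 2.4 1.8]
circ [ 434.3 -115.4] [ 0.3 -0.6  0.8  0.3 -0.2 -0.4 -0.6  0.9]
---top only
case [ 4.53078e+02  3.17800e+01 -8.50000e-02] deg -4.8 res [-0.1  0.  -0.1  0.3  0.1 -0.1  0.1 -0.2]
cork [ 4.6722e+02  3.1978e+01 -1.3000e-02] deg -0.8 res [ 0.1 -0.2 -0.2 -0.   0.2  0.2 -0.1  0. ]
sanding [ 4.77553e+02  3.02010e+01 -6.70000e-02] deg -3.9 res [-0.7 -1.2  1.  -0.5  0.4  0.6 -0.6  0.8]
blade_tray [ 5.3567e+02 -1.1597e+02  1.2000e-02] deg 0.7 res [ 0.2  0.2 -0.2  0.3  0.  -0.3 -0.  -0.2]
cork_tray [ 4.78468e+02 -2.66086e+02  9.10000e-02] deg 5.2 res [-0.3  0.   0.5 -0.2  0.1 -0.1 -0.3  0.3]
sanding_tray [ 4.82004e+02 -4.10956e+02 -1.81000e-01] deg -10.4 res [-0.2 -0.4  0.3 -0.2  0.1  0.3 -0.2  0.3]
```

```bash
cat > go.py <<'E'
import sys
from h import *
from scipy.spatial.transform import Rotation as Ro
def go(x,y,z,yawdeg=None):
    st(); o=get_obs(); R=Ro.from_euler('xyz',o['tcp_rot'])
    if yawdeg is not None:
        Rt=Ro.from_euler('xyz',[np.pi,0,np.radians(yawdeg)])
        print('turn units',np.round(np.degrees((R.inv()*Rt).as_rotvec())/8,2))
        R=Rt
    d=R.inv().apply(np.array([x,y,z])-o['tool_pos']); print('shift mm(after turn)',np.round(d,1),'units',np.round(d/60,2))
if __name__=='__main__': go(*map(float,sys.argv[1:]))
E
python3 go.py 453 32 240 175
```

```text
{'time': 0.1, 'tool_pos': [202.223, 484.142, 248.139], 'tcp_rot': [-3.14, -0.0, 2.746], 'contact_force': [0.674, 0.222, -0.087], 'grip_width': 91.475, 'joint_positions': [1.029, 0.343, 1.525, -0.0, 1.275, -0.146]}
turn units [-0.01 -0.   -2.21]
shift mm(after turn) [-289.2 -428.6    8.1] units [-4.82 -7.14  0.14]
```

Call:
carry_out --xyz '[[0,0,0],[0,0,0],[0,0,0],[-0.24,-0.36,0],[-0.48,-0.71,0],[-0.48,-0.71,0],[-0.48,-0.71,0],[-0.48,-0.71,0]]' --dr '[[0,0,-0.74],[0,0,-0.74],[0,0,-0.73],[0,0,0],[0,0,0],[0,0,0],[0,0,0],[0,0,0]]' --gripper 1

```text
time: 1.1
tool_pos: [315.2, 280.3, 248.5]
tcp_rot: [-3.141, -0.0, 3.055]
contact_force: [2.2, 0.5, 0.3]
grip_width: 91.5
```

Call:
carry_out --xyz '[[-0.48,-0.71,0],[-0.48,-0.71,0],[-0.48,-0.71,0],[-0.48,-0.71,0],[-0.24,-0.36,0.1],[0,0,0],[0,0,0]]' --dr '[[0,0,0],[0,0,0],[0,0,0],[0,0,0],[0,0,0],[0,0,0],[0,0,0]]'

```text
time: 1.98
tool_pos: [426.6, 79.9, 242.6]
tcp_rot: [3.141, -0.001, 3.054]
contact_force: [-0.3, -0.2, 0.7]
grip_width: 91.7
```

```bash
python3 go.py 453 32 200 175
python3 - <<'E'
from h import *
c=snap('side','s1')
o=get_obs();p=np.array(o['tool_pos']);print(proj(c,[p,p-[0,0,22]]),proj(c,[[453,32,122]]))
cv2.imwrite('pics/s1b.png',cv2.resize(c['image'][140:270,210:340],None,fx=4.6,fy=4.6,interpolation=cv2.INTER_CUBIC))
E
```

```text
{'time': 1.975, 'tool_pos': [426.646, 79.871, 242.577], 'tcp_rot': [3.141, -0.001, 3.054], 'contact_force': [-0.279, -0.174, 0.69], 'grip_width': 91.727, 'joint_positions': [0.008, 0.181, 1.764, 0.0, 1.197, -1.476]}
turn units [ 0.   -0.01  0.  ]
shift mm(after turn) [-30.4 -45.4  42.6] units [-0.51 -0.76  0.71]
[[274.53344743 192.37330873]
 [274.4212933  199.49637305]] [[268.7719535 217.3222446]]
```

Call:
carry_out --xyz '[[-0.25,-0.38,0],[-0.26,-0.38,0],[0,0,0.4],[0,0,0.3],[0,0,0],[0,0,0]]' --dr '[[0,0,0],[0,0,0],[0,0,0],[0,0,0],[0,0,0],[0,0,0]]'

```text
time: 2.78
tool_pos: [453.9, 31.9, 201.5]
tcp_rot: [3.141, 0.001, 3.056]
contact_force: [0.2, -0.3, -0.0]
grip_width: 91.9
```

```bash
python3 go.py 453 32 133 175
python3 - <<'E'
from h import *
V=[]
for n in('side','top'):
    c=snap(n,n+'2')
    o=get_obs();p=np.array(o['tool_pos'])
    s=np.sin(3.054);k=np.cos(3.054);ty=np.array([s,-k,0])
    X=[p+[0,0,-22]+ty*46,p+[0,0,-22]-ty*46,p+[0,0,-22]]
    uv=proj(c,X); a=np.array([230,160]) if n=='side' else np.array([190,170])
    im=cv2.resize(c['image'][a[1]:a[1]+80,a[0]:a[0]+80],None,fx=5,fy=5,interpolation=cv2.INTER_CUBIC)
    for q in uv: cv2.circle(im,tuple(np.round((q-a+.5)*5-.5).astype(int)),3,(0,255,0),-1)
    V.append(im)
cv2.imwrite('pics/h2.png',np.hstack(V))
E
```

```text
{'time': 2.775, 'tool_pos': [453.915, 31.895, 201.547], 'tcp_rot': [3.141, 0.001, 3.056], 'contact_force': [0.197, -0.315, -0.009], 'grip_width': 91.86, 'joint_positions': [-0.099, 0.262, 1.781, 0.0, 1.097, -1.584]}
turn units [0.   0.01 0.01]
shift mm(after turn) [ 0.9  0.  68.5] units [0.02 0.   1.14]
```

View pics/h2.png

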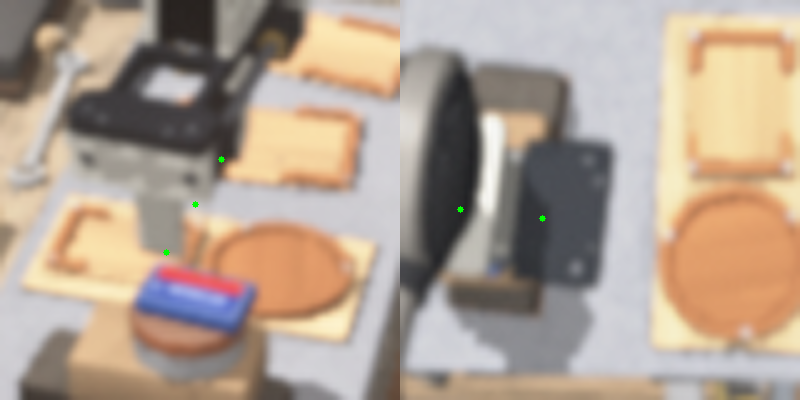

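Call:
carry_out --xyz '[[0,0,0.3],[0,0,0.3],[0,0,0.2],[0,0,0.15],[0,0,0.1],[0,0,0.05],[0,0,0]]' --dr '[[0,0,0],[0,0,0],[0,0,0],[0,0,0],[0,0,0],[0,0,0],[0,0,0]]'

```text
time: 3.75
tool_pos: [453.8, 31.2, 134.8]
tcp_rot: [3.141, 0.0, 3.054]
contact_force: [-0.1, 0.4, -0.6]
grip_width: 91.8
```

```bash
python3 go.py 453 32 134 175
python3 - <<'E'
from h import *
V=[]
for n in('side','top'):
    c=snap(n,n+'3'); a=np.array([230,160]) if n=='side' else np.array([190,170])
    V.append(cv2.resize(c['image'][a[1]:a[1]+80,a[0]:a[0]+80],None,fx=5,fy=5,interpolation=cv2.INTER_CUBIC))
cv2.imwrite('pics/h3.png',np.hstack(V))
E
```

```text
{'time': 3.75, 'tool_pos': [453.759, 31.232, 134.776], 'tcp_rot': [3.141, 0.0, 3.054], 'contact_force': [-0.118, 0.442, -0.588], 'grip_width': 91.83, 'joint_positions': [-0.1, 0.352, 1.87, 0.0, 0.919, -1.584]}
turn units [ 0.  0. -0.]
shift mm(after turn) [0.8 0.7 0.8] units [0.01 0.01 0.01]
```

View pics/h3.png

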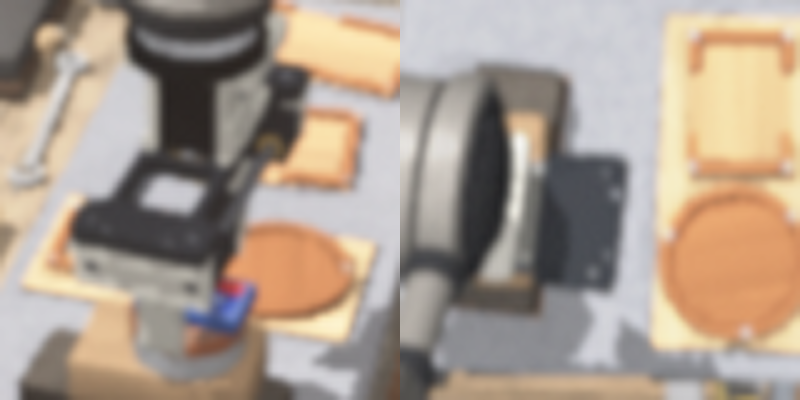

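Call:
carry_out --xyz '[[0,0,0],[0,0,0],[0,0,0],[0,0,0],[0,0,0],[0,0,0],[0,0,0],[0,0,0]]' --dr '[[0,0,0],[0,0,0],[0,0,0],[0,0,0],[0,0,0],[0,0,0],[0,0,0],[0,0,0]]' --gripper -1

```text
time: 4.85
tool_pos: [453.7, 31.3, 134.7]
tcp_rot: [3.141, 0.0, 3.054]
contact_force: [-0.3, 0.6, -0.3]
grip_width: 38.0
```

Call:
carry_out --xyz '[[0,0,0],[0,0,0],[0,0,0],[0,0,0]]' --dr '[[0,0,0],[0,0,0],[0,0,0],[0,0,0]]'

```text
time: 5.35
tool_pos: [453.7, 31.2, 134.7]
tcp_rot: [3.142, 0.0, 3.054]
contact_force: [0.0, 0.2, -0.4]
grip_width: 37.5
```

Call:
carry_out --xyz '[[0,0,-0.05],[0,0,-0.1],[0,0,-0.2],[0,0,-0.3],[0,0,-0.3],[0,0,-0.2],[0,0,0]]' --dr '[[0,0,0],[0,0,0],[0,0,0],[0,0,0],[0,0,0],[0,0,0],[0,0,0]]'

```text
time: 6.22
tool_pos: [454.2, 31.2, 204.7]
tcp_rot: [3.142, 0.002, 3.054]
contact_force: [-0.1, 0.5, -0.3]
grip_width: 37.7
```

Run:
```python
from h import *
V=[]
for n in('side','top'):
    c=snap(n,n+'4'); a=np.array([230,160]) if n=='side' else np.array([190,170])
    V.append(cv2.resize(c['image'][a[1]:a[1]+80,a[0]:a[0]+80],None,fx=5,fy=5,interpolation=cv2.INTER_CUBIC))
cv2.imwrite('pics/h4.png',np.hstack(V))
import go; go.go(536,-116,205,180.5)
```

```text
{'time': 6.325, 'tool_pos': [453.4, 31.252, 203.439], 'tcp_rot': [3.141, -0.0, 3.054], 'contact_force': [-0.269, 0.518, -0.402], 'grip_width': 37.589, 'joint_positions': [-0.1, 0.26, 1.778, 0.0, 1.104, -1.584]}
turn units [ 0.   -0.   -0.69]
shift mm(after turn) [ -81.3 -148.    -1.6] units [-1.36 -2.47 -0.03]
```

View pics/h4.png

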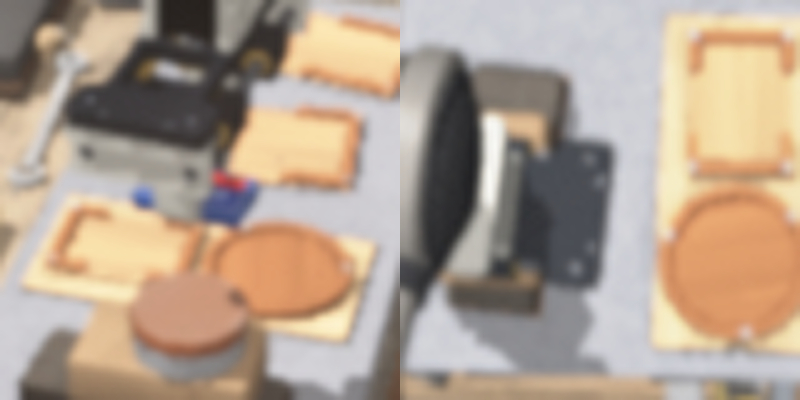

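The case is held level at the right width, and the tin has not moved. Carrying the case to the blade tray.

Call:
carry_out --xyz '[[0,0,0],[-0.14,-0.25,0],[-0.27,-0.49,0],[-0.27,-0.49,0],[-0.27,-0.49,0],[-0.27,-0.49,0],[-0.14,-0.26,0],[0,0,0]]' --dr '[[0,0,-0.69],[0,0,0],[0,0,0],[0,0,0],[0,0,0],[0,0,0],[0,0,0],[0,0,0]]'

```text
time: 7.32
tool_pos: [536.7, -117.3, 203.0]
tcp_rot: [3.141, -0.001, -3.135]
contact_force: [-0.2, -0.5, -1.1]
grip_width: 37.8
```

```bash
cat > two.py <<'E'
import sys
from h import *
# two.py tag sx sy tx ty : crops 80px
def two(tag,sx,sy,tx,ty,pts=None,w=80):
    V=[]
    for n,a in(('side',np.array([sx,sy])),('top',np.array([tx,ty]))):
        c=snap(n,tag+n); s=400/w
        im=cv2.resize(c['image'][a[1]:a[1]+w,a[0]:a[0]+w],None,fx=s,fy=s,interpolation=cv2.INTER_CUBIC)
        for P in pts or []:
            cv2.polylines(im,[np.round((proj(c,P)-a+.5)*s-.5).astype(int).reshape(-1,1,2)],True,(0,255,0),1,cv2.LINE_AA)
        V.append(im)
    cv2.imwrite('pics/'+tag+'.png',np.hstack(V))
def box(x,y,z,w,l,adeg):
    loc=np.array([[l/2,w/2],[l/2,-w/2],[-l/2,-w/2],[-l/2,w/2]]); a=np.radians(adeg); R=np.array([[np.cos(a),-np.sin(a)],[np.sin(a),np.cos(a)]])
    return np.c_[loc@R.T+[x,y],np.full(4,z)]
E
python3 - <<'E'
import go,two
go.go(536,-116,100,180.5); two.two('h5',220,140,230,165)
E
```

```text
{'time': 7.325, 'tool_pos': [536.665, -117.263, 203.016], 'tcp_rot': [3.141, -0.001, -3.135], 'contact_force': [-0.183, -0.541, -1.15], 'grip_width': 37.77, 'joint_positions': [-0.355, 0.426, 1.526, 0.0, 1.19, -1.932]}
turn units [ 0.   -0.01 -0.02]
shift mm(after turn) [  0.7   1.3 103. ] units [0.01 0.02 1.72]
```

View pics/h5.png

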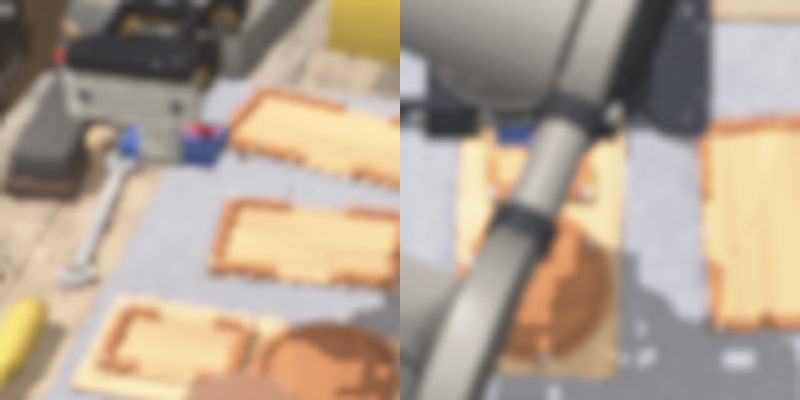

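Call:
carry_out --xyz '[[0,0.02,0.2],[0,0,0.4],[0,0,0.5],[0,0,0.5],[0,0,0.4],[0,0,0.2],[0,0,0.1],[0,0,0]]' --dr '[[0,0,0],[0,0,0],[0,0,0],[0,0,0],[0,0,0],[0,0,0],[0,0,0],[0,0,0]]'

```text
time: 8.43
tool_pos: [536.7, -114.9, 65.9]
tcp_rot: [-3.142, 0.0, -3.132]
contact_force: [0.4, -0.5, -0.6]
grip_width: 37.6
```

Run:
```python
import go,two
go.go(536,-116,53,180.5); two.two('h6',220,160,230,165)
```

```text
{'time': 8.425, 'tool_pos': [536.737, -114.865, 65.899], 'tcp_rot': [-3.142, 0.0, -3.132], 'contact_force': [0.418, -0.533, -0.588], 'grip_width': 37.635, 'joint_positions': [-0.351, 0.594, 1.678, 0.0, 0.869, -1.931]}
turn units [-0.  0.  0.]
shift mm(after turn) [ 0.7 -1.1 12.9] units [ 0.01 -0.02  0.21]
```

View pics/h6.png

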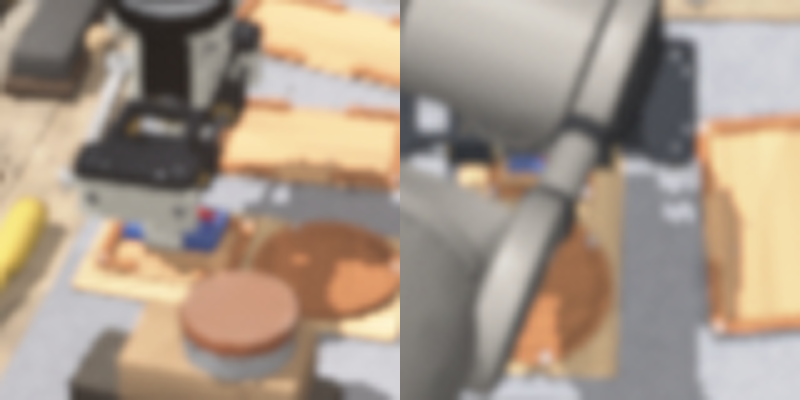

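Call:
carry_out --xyz '[[0,-0.02,0.04],[0,0,0.04],[0,0,0.03],[0,0,0.02],[0,0,0.01],[0,0,0.01],[0,0,0]]' --dr '[[0,0,0],[0,0,0],[0,0,0],[0,0,0],[0,0,0],[0,0,0],[0,0,0]]'

```text
time: 9.4
tool_pos: [536.7, -116.2, 56.7]
tcp_rot: [3.142, 0.0, -3.132]
contact_force: [-0.2, 0.2, -1.1]
grip_width: 37.9
```

Call:
carry_out --xyz '[[0,0,0.02],[0,0,0.01],[0,0,0.01],[0,0,0]]' --dr '[[0,0,0],[0,0,0],[0,0,0],[0,0,0]]'

```text
time: 9.9
tool_pos: [536.6, -116.2, 54.3]
tcp_rot: [3.141, -0.0, -3.132]
contact_force: [-0.3, 0.5, 0.4]
grip_width: 37.4
```

Run:
```python
import go,two
go.go(536,-116,53,180.5); two.two('h7',220,160,230,165)
```

```text
{'time': 9.9, 'tool_pos': [536.599, -116.199, 54.26], 'tcp_rot': [3.141, -0.0, -3.132], 'contact_force': [-0.287, 0.479, 0.39], 'grip_width': 37.383, 'joint_positions': [-0.353, 0.612, 1.685, 0.0, 0.845, -1.933]}
turn units [ 0. -0.  0.]
shift mm(after turn) [0.6 0.2 1.3] units [0.01 0.   0.02]
```

View pics/h7.png

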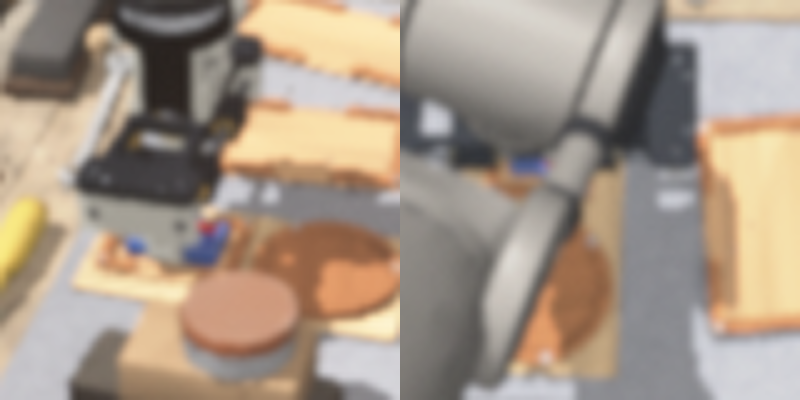

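Call:
carry_out --xyz '[[0,0,0.01],[0,0,0.01],[0,0,0]]' --dr '[[0,0,0],[0,0,0],[0,0,0]]'

```text
time: 10.38
tool_pos: [536.7, -116.2, 53.9]
tcp_rot: [-3.141, 0.001, -3.132]
contact_force: [-2.2, 0.8, 6.3]
grip_width: 37.6
```

Call:
carry_out --xyz '[[0,0,0.01],[0,0,0.01],[0,0,0]]' --dr '[[0,0,0],[0,0,0],[0,0,0]]'

```text
time: 10.75
tool_pos: [536.7, -116.2, 53.9]
tcp_rot: [-3.141, 0.001, -3.132]
contact_force: [-5.8, 1.6, 17.0]
grip_width: 38.0
```

Call:
carry_out --xyz '[[0,0,0.01],[0,0,0.01],[0,0,0]]' --dr '[[0,0,0],[0,0,0],[0,0,0]]'

```text
time: 11.12
tool_pos: [536.7, -116.2, 53.8]
tcp_rot: [-3.141, 0.001, -3.132]
contact_force: [-8.4, 2.1, 27.0]
grip_width: 37.6
```

Contact came with the case underside at about 29 mm, which is floor height if the shared board is 5 mm thick. I'll ease off and release.

Call:
carry_out --xyz '[[0,0,-0.02],[0,0,-0.02],[0,0,0]]' --dr '[[0,0,0],[0,0,0],[0,0,0]]'

```text
time: 11.5
tool_pos: [536.7, -116.3, 53.9]
tcp_rot: [-3.141, 0.001, -3.132]
contact_force: [-2.8, 1.2, 8.7]
grip_width: 37.8
```

Call:
carry_out --xyz '[[0,0,0],[0,0,0],[0,0,0],[0,0,0]]' --dr '[[0,0,0],[0,0,0],[0,0,0],[0,0,0]]' --gripper 0.2

```text
time: 12.0
tool_pos: [536.6, -116.2, 52.9]
tcp_rot: [3.141, -0.0, -3.132]
contact_force: [0.0, 0.3, 0.2]
grip_width: 55.2
```

Call:
carry_out --xyz '[[0,0,-0.05],[0,0,-0.1],[0,0,-0.3],[0,0,-0.5],[0,0,-0.5],[0,0,-0.5],[0,0,-0.5],[0,0,0]]' --dr '[[0,0,0],[0,0,0],[0,0,0],[0,0,0],[0,0,0],[0,0,0],[0,0,0],[0,0,0]]'

```text
time: 13.0
tool_pos: [537.8, -116.6, 202.9]
tcp_rot: [-3.14, 0.005, -3.132]
contact_force: [0.2, -0.1, 0.0]
grip_width: 55.1
```

Run:
```python
import go,two
go.go(457,34,200,180); two.two('h8',220,160,230,165)
```

```text
{'time': 13.0, 'tool_pos': [537.807, -116.617, 202.941], 'tcp_rot': [-3.14, 0.005, -3.132], 'contact_force': [0.162, -0.072, 0.022], 'grip_width': 55.055, 'joint_positions': [-0.353, 0.425, 1.529, 0.0, 1.182, -1.933]}
turn units [-0.01  0.04  0.07]
shift mm(after turn) [ 80.8 150.6   2.9] units [1.35 2.51 0.05]
```

View pics/h8.png

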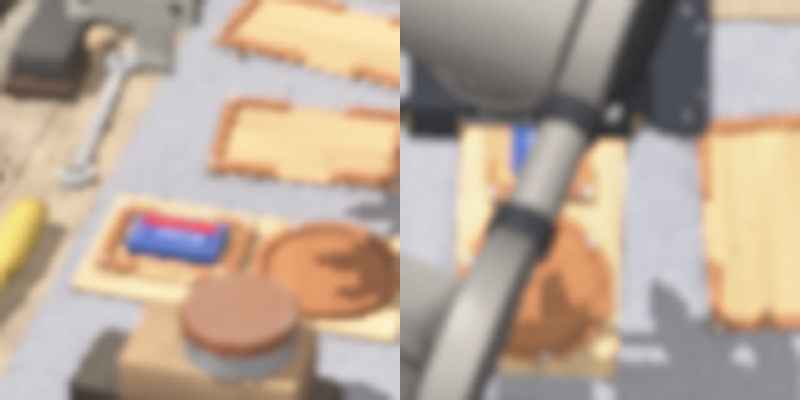

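The case lies flat inside the blade tray at side crop (178,235), with the tin still in place at (240,310). Next is the tin, so I'll measure its lid ellipse in the side view.

Run:
```python
from h import *
c=load('h8side')
im=cv2.resize(c['image'][205:245,250:290],None,fx=10,fy=10,interpolation=cv2.INTER_CUBIC)
th=np.linspace(0,2*np.pi,80)
for col,(x,y) in(((0,255,0),(457,34)),((255,0,0),(454,35))):
    P=proj(c,np.c_[x+34*np.cos(th),y+34*np.sin(th),np.full(80,110)]); cv2.polylines(im,[np.round((P-[250,205]+.5)*10-.5).astype(int).reshape(-1,1,2)],True,col,1)
cv2.imwrite('pics/tin.png',im)
```

```text
(no output)
```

View pics/tin.png

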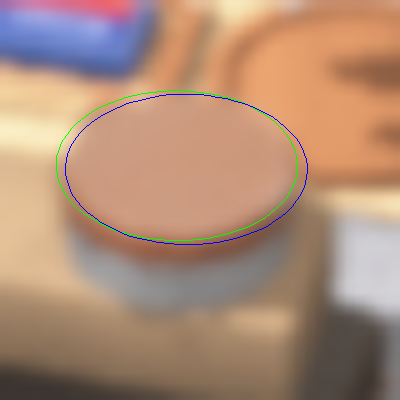

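Call:
carry_out --xyz '[[0.13,0.25,0],[0.27,0.5,0],[0.27,0.5,0],[0.27,0.5,0],[0.27,0.5,0],[0.14,0.26,0],[0,0,0],[0,0,0]]' --dr '[[0,0,0],[0,0,0],[0,0,0],[0,0,0],[0,0,0],[0,0,0],[0,0,0],[0,0,0]]' --gripper 1

```text
time: 14.1
tool_pos: [454.8, 33.1, 200.0]
tcp_rot: [-3.141, 0.0, -3.133]
contact_force: [-1.1, -0.2, -0.0]
grip_width: 91.4
```

```bash
python3 go.py 456 35 115 180
```

```text
{'time': 14.1, 'tool_pos': [454.765, 33.096, 200.04], 'tcp_rot': [-3.141, 0.0, -3.133], 'contact_force': [-1.113, -0.2, -0.035], 'grip_width': 91.375, 'joint_positions': [-0.096, 0.266, 1.78, -0.0, 1.095, -1.675]}
turn units [-0.    0.    0.06]
shift mm(after turn) [-1.2  1.9 85. ] units [-0.02  0.03  1.42]
```

Call:
carry_out --xyz '[[-0.02,0.03,0.2],[0,0,0.3],[0,0,0.3],[0,0,0.3],[0,0,0.2],[0,0,0.1],[0,0,0.02],[0,0,0]]' --dr '[[0,0,0],[0,0,0],[0,0,0],[0,0,0],[0,0,0],[0,0,0],[0,0,0],[0,0,0]]'

```text
time: 15.1
tool_pos: [455.8, 35.4, 115.2]
tcp_rot: [3.142, 0.001, -3.133]
contact_force: [0.2, 0.5, 0.2]
grip_width: 92.1
```

Call:
carry_out --xyz '[[0,0,0],[0,0,0],[0,0,0],[0,0,0],[0,0,0],[0,0,0],[0,0,0],[0,0,0]]' --dr '[[0,0,0],[0,0,0],[0,0,0],[0,0,0],[0,0,0],[0,0,0],[0,0,0],[0,0,0]]' --gripper -1

```text
time: 16.1
tool_pos: [455.5, 35.4, 115.1]
tcp_rot: [3.142, 0.0, -3.132]
contact_force: [-1.0, -0.9, 4.7]
grip_width: 67.2
```

Run:
```python
import go,two
go.go(456,35,115,180); two.two('h9',230,160,190,170)
```

```text
{'time': 16.1, 'tool_pos': [455.544, 35.437, 115.098], 'tcp_rot': [3.142, 0.0, -3.132], 'contact_force': [-1.029, -0.95, 4.734], 'grip_width': 67.249, 'joint_positions': [-0.09, 0.386, 1.887, 0.0, 0.868, -1.67]}
turn units [0.   0.   0.07]
shift mm(after turn) [-0.5 -0.4  0.1] units [-0.01 -0.01  0.  ]
```

View pics/h9.png

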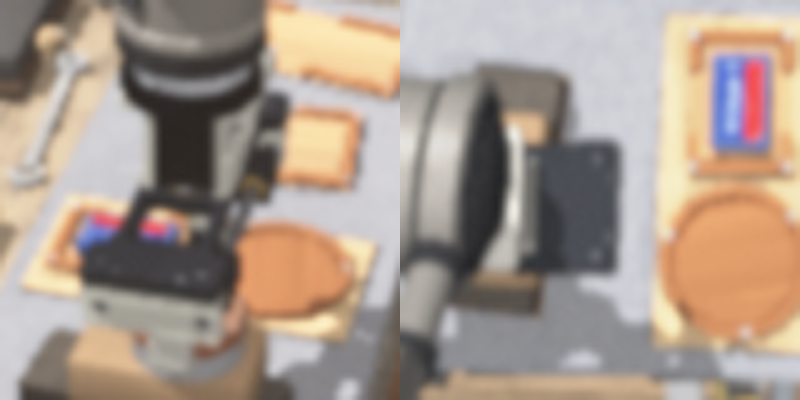

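The case shows at top crop (742,103), centred and straight in its tray. The tin is gripped at about 67 mm on the lid, so I'll lift gently.

Call:
carry_out --xyz '[[0,0,0],[0,0,-0.05],[0,0,-0.1],[0,0,-0.2],[0,0,-0.3],[0,0,-0.3],[0,0,-0.2],[0,0,0]]' --dr '[[0,0,0],[0,0,0],[0,0,0],[0,0,0],[0,0,0],[0,0,0],[0,0,0],[0,0,0]]'

```text
time: 17.2
tool_pos: [455.9, 35.4, 184.9]
tcp_rot: [-3.141, 0.002, -3.132]
contact_force: [0.0, 1.2, -1.3]
grip_width: 67.0
```

Run:
```python
import go,two
go.go(434.5,-115.5,185,180); two.two('h10',230,160,190,170)
```

```text
{'time': 17.2, 'tool_pos': [455.917, 35.413, 184.87], 'tcp_rot': [-3.141, 0.002, -3.132], 'contact_force': [0.014, 1.187, -1.293], 'grip_width': 67.031, 'joint_positions': [-0.09, 0.286, 1.8, 0.0, 1.053, -1.67]}
turn units [-0.    0.02  0.07]
shift mm(after turn) [ 2.140e+01 -1.509e+02 -1.000e-01] units [ 0.36 -2.52 -0.  ]
```

View pics/h10.png

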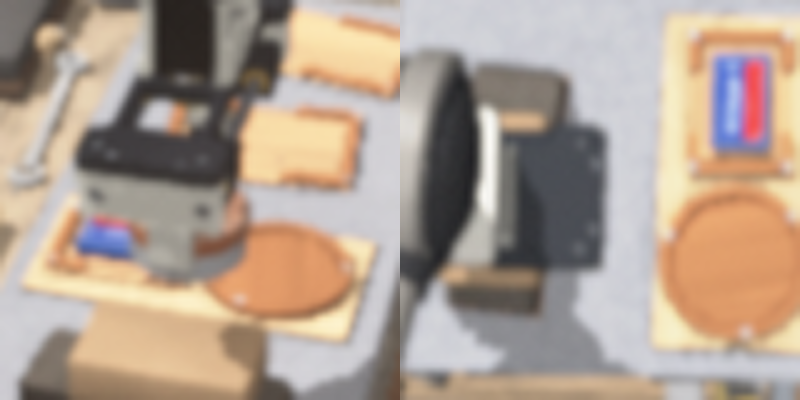

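Run:
```python
from h import *
c=load('h10side'); th=np.linspace(0,2*np.pi,80)
a=np.array([240,180]);im=cv2.resize(c['image'][180:225,240:290],None,fx=12,fy=12,interpolation=cv2.INTER_CUBIC)
x,y=456,35.4
for col,r,z in(((0,255,0),34,179.8),((0,255,0),34,168.8),((255,0,0),32.5,150.8)):
    P=proj(c,np.c_[x+r*np.cos(th),y+r*np.sin(th),np.full(80,z)]); cv2.polylines(im,[np.round((P-a+.5)*12-.5).astype(int).reshape(-1,1,2)],True,col,1)
cv2.imwrite('pics/tin2.png',im)
```

```text
(no output)
```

View pics/tin2.png

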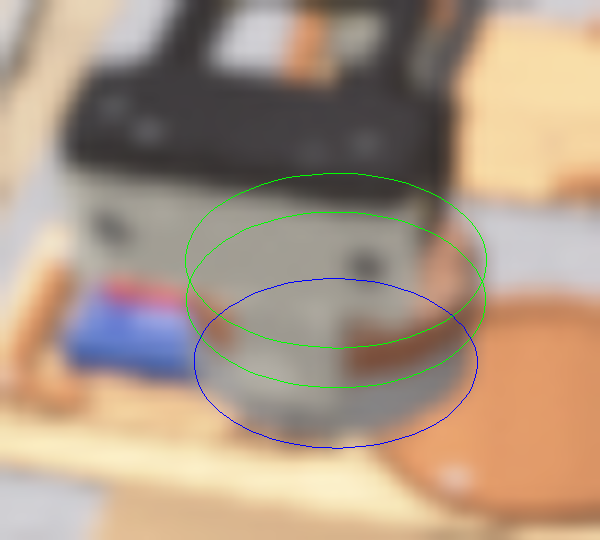

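The overlay matches: the tin is held level and centred. Carrying it to the round tray.

Call:
carry_out --xyz '[[0.04,-0.25,0],[0.07,-0.5,0],[0.07,-0.5,0],[0.07,-0.5,0],[0.07,-0.5,0],[0.04,-0.27,0],[0,0,0],[0,0,0]]' --dr '[[0,0,0],[0,0,0],[0,0,0],[0,0,0],[0,0,0],[0,0,0],[0,0,0],[0,0,0]]'

```text
time: 18.3
tool_pos: [435.1, -115.4, 183.7]
tcp_rot: [3.141, -0.0, -3.132]
contact_force: [0.5, 0.4, -1.0]
grip_width: 67.3
```

```bash
python3 go.py 434.5 -115.5 75 180
```

```text
{'time': 18.3, 'tool_pos': [435.096, -115.363, 183.747], 'tcp_rot': [3.141, -0.0, -3.132], 'contact_force': [0.544, 0.446, -0.991], 'grip_width': 67.261, 'joint_positions': [-0.43, 0.277, 1.818, 0.0, 1.048, -2.01]}
turn units [ 0.   -0.    0.07]
shift mm(after turn) [ 6.000e-01 -1.000e-01  1.087e+02] units [ 0.01 -0.    1.81]
```

Call:
carry_out --xyz '[[0,0,0.2],[0,0,0.4],[0,0,0.4],[0,0,0.4],[0,0,0.25],[0,0,0.1],[0,0,0.05],[0,0,0]]' --dr '[[0,0,0],[0,0,0],[0,0,0],[0,0,0],[0,0,0],[0,0,0],[0,0,0],[0,0,0]]'

```text
time: 19.3
tool_pos: [435.4, -115.8, 76.1]
tcp_rot: [-3.142, 0.0, -3.132]
contact_force: [-0.3, -0.1, -1.5]
grip_width: 67.1
```

Run:
```python
import go,two
go.go(434.5,-115.5,63.5,180); two.two('h11',240,160,240,170)
```

```text
{'time': 19.3, 'tool_pos': [435.407, -115.823, 76.06], 'tcp_rot': [-3.142, 0.0, -3.132], 'contact_force': [-0.335, -0.053, -1.532], 'grip_width': 67.095, 'joint_positions': [-0.43, 0.443, 1.942, 0.0, 0.756, -2.011]}
turn units [-0.    0.    0.07]
shift mm(after turn) [ 0.9  0.3 12.6] units [0.02 0.01 0.21]
```

View pics/h11.png

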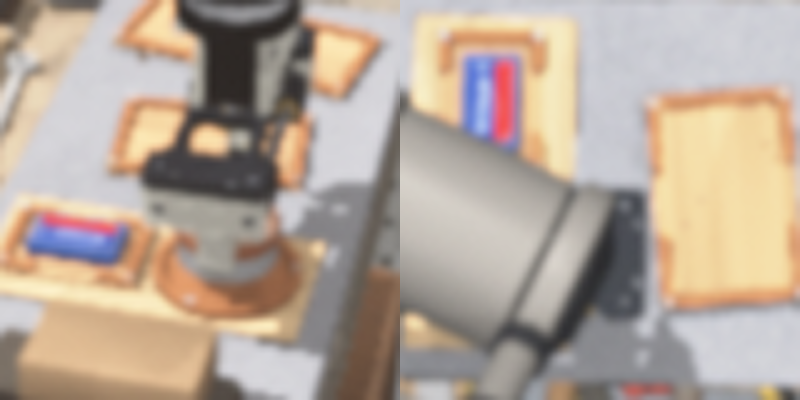

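Aligned over the round tray. Lowering in small steps.

Call:
carry_out --xyz '[[0.01,0,0.05],[0,0,0.05],[0,0,0.04],[0,0,0.03],[0,0,0.02],[0,0,0]]' --dr '[[0,0,0],[0,0,0],[0,0,0],[0,0,0],[0,0,0],[0,0,0]]'

```text
time: 20.15
tool_pos: [434.6, -115.9, 64.4]
tcp_rot: [3.141, -0.0, -3.132]
contact_force: [0.3, 0.8, -2.1]
grip_width: 67.2
```

Call:
carry_out --xyz '[[0,0,0.01],[0,0,0.01],[0,0,0]]' --dr '[[0,0,0],[0,0,0],[0,0,0]]'

```text
time: 20.52
tool_pos: [434.7, -115.9, 63.3]
tcp_rot: [3.142, 0.0, -3.132]
contact_force: [-0.4, -0.0, -1.0]
grip_width: 66.9
```

Call:
carry_out --xyz '[[0,0,0.01],[0,0,0]]' --dr '[[0,0,0],[0,0,0]]'

```text
time: 20.78
tool_pos: [434.6, -115.9, 63.3]
tcp_rot: [-3.141, 0.0, -3.132]
contact_force: [-2.7, -0.0, 6.9]
grip_width: 67.2
```

Touchdown at 63.3 mm against 63.1 predicted. Releasing.

Call:
carry_out --xyz '[[0,0,0],[0,0,0],[0,0,0],[0,0,0]]' --dr '[[0,0,0],[0,0,0],[0,0,0],[0,0,0]]' --gripper 1

```text
time: 21.28
tool_pos: [434.6, -115.9, 62.6]
tcp_rot: [3.141, -0.0, -3.133]
contact_force: [-0.9, -0.1, -0.1]
grip_width: 91.4
```

Call:
carry_out --xyz '[[0,0,-0.05],[0,0,-0.1],[0,0,-0.3],[0,0,-0.5],[0,0,-0.5],[0,0,-0.5],[0,0,-0.2],[0,0,0]]' --dr '[[0,0,0],[0,0,0],[0,0,0],[0,0,0],[0,0,0],[0,0,0],[0,0,0],[0,0,0]]'

```text
time: 22.28
tool_pos: [434.8, -116.0, 192.1]
tcp_rot: [-3.141, 0.001, -3.132]
contact_force: [0.5, -0.1, -0.4]
grip_width: 91.9
```

Run:
```python
import go,two
go.go(467,32,185,179); two.two('h12',220,155,190,170,[two.box(467,32,81,62,105,-1),two.box(477,30,47,60,157,-4)],w=100)
```

```text
{'time': 22.275, 'tool_pos': [434.794, -116.025, 192.068], 'tcp_rot': [-3.141, 0.001, -3.132], 'contact_force': [0.542, -0.125, -0.38], 'grip_width': 91.879, 'joint_positions': [-0.431, 0.265, 1.807, 0.0, 1.068, -2.011]}
turn units [-0.    0.01  0.19]
shift mm(after turn) [-29.6 148.6   7.1] units [-0.49  2.48  0.12]
```

View pics/h12.png

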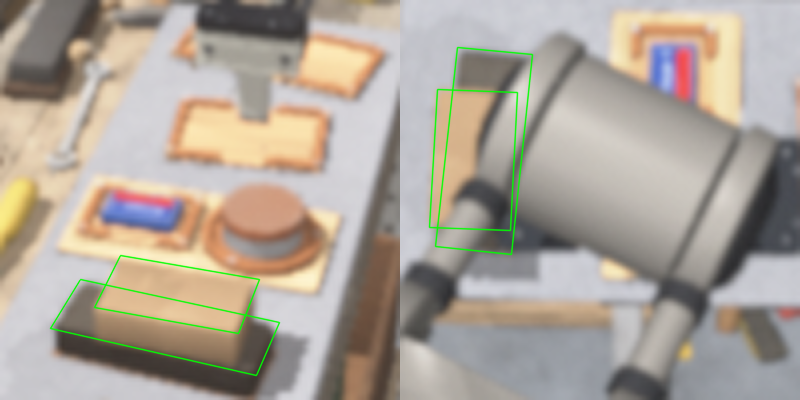

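The tin sits inside the round tray at side crop (263,215), and the cork and sanding block are unmoved and match the outlines. Moving to the cork.

Call:
carry_out --xyz '[[0,0,0],[-0.05,0.25,0],[-0.1,0.5,0],[-0.1,0.5,0],[-0.1,0.5,0],[-0.1,0.48,0],[-0.05,0.25,0],[0,0,0]]' --dr '[[0,0,0.2],[0,0,0],[0,0,0],[0,0,0],[0,0,0],[0,0,0],[0,0,0],[0,0,0]]'

```text
time: 23.38
tool_pos: [467.3, 33.2, 191.4]
tcp_rot: [3.142, -0.0, 3.125]
contact_force: [0.0, 0.2, 0.1]
grip_width: 91.6
```

```bash
python3 go.py 467 32 78 179
```

```text
{'time': 23.375, 'tool_pos': [467.318, 33.159, 191.448], 'tcp_rot': [3.142, -0.0, 3.125], 'contact_force': [0.014, 0.174, 0.13], 'grip_width': 91.576, 'joint_positions': [-0.093, 0.299, 1.76, -0.0, 1.083, -1.647]}
turn units [ 0.   -0.    0.01]
shift mm(after turn) [  0.3  -1.2 113.4] units [ 0.   -0.02  1.89]
```

Call:
carry_out --xyz '[[0,-0.02,0.2],[0,0,0.4],[0,0,0.4],[0,0,0.4],[0,0,0.3],[0,0,0.13],[0,0,0.05],[0,0,0]]' --dr '[[0,0,0],[0,0,0],[0,0,0],[0,0,0],[0,0,0],[0,0,0],[0,0,0],[0,0,0]]'

```text
time: 24.38
tool_pos: [467.6, 30.8, 79.1]
tcp_rot: [3.142, 0.001, 3.122]
contact_force: [0.0, 0.0, 0.1]
grip_width: 92.1
```

Run:
```python
import go,two
go.go(467,32,78,179); two.two('h13',220,175,190,170)
```

```text
{'time': 24.375, 'tool_pos': [467.588, 30.795, 79.147], 'tcp_rot': [3.142, 0.001, 3.122], 'contact_force': [0.024, 0.032, 0.075], 'grip_width': 92.06, 'joint_positions': [-0.098, 0.462, 1.891, 0.0, 0.787, -1.65]}
turn units [ 0.    0.   -0.01]
shift mm(after turn) [0.6 1.2 1.1] units [0.01 0.02 0.02]
```

View pics/h13.png

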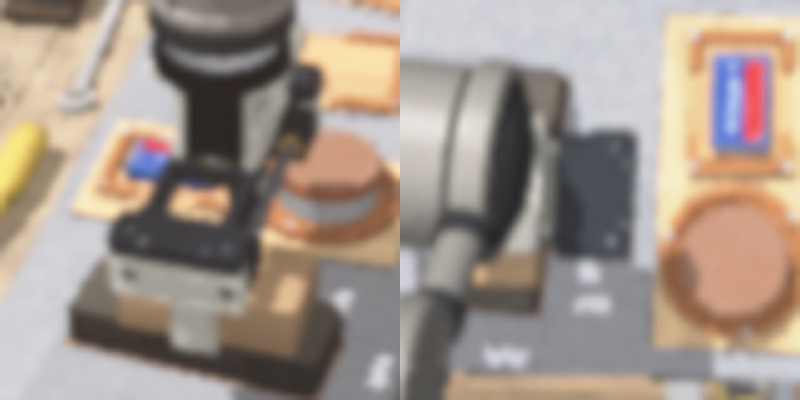

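Call:
carry_out --xyz '[[0,0,0],[0,0,0],[0,0,0],[0,0,0],[0,0,0],[0,0,0],[0,0,0],[0,0,0]]' --dr '[[0,0,0],[0,0,0],[0,0,0],[0,0,0],[0,0,0],[0,0,0],[0,0,0],[0,0,0]]' --gripper -1

```text
time: 25.48
tool_pos: [467.5, 31.1, 79.0]
tcp_rot: [3.141, 0.0, 3.123]
contact_force: [-0.7, 1.2, 2.9]
grip_width: 61.7
```

Call:
carry_out --xyz '[[0,0,0],[0,0,-0.05],[0,0,-0.1],[0,0,-0.2],[0,0,-0.3],[0,0,-0.4],[0,0,-0.4],[0,0,0]]' --dr '[[0,0,0],[0,0,0],[0,0,0],[0,0,0],[0,0,0],[0,0,0],[0,0,0],[0,0,0]]'

```text
time: 26.48
tool_pos: [468.5, 30.9, 168.0]
tcp_rot: [-3.141, 0.005, 3.123]
contact_force: [-0.4, 0.3, -1.3]
grip_width: 61.7
```

Run:
```python
import go,two
o=two.get_obs();p=o['tool_pos']; print(p)
P=[two.box(p[0],p[1],p[2]-32+h,62,105,-1) for h in(0,34)]
go.go(478.4,-265.5,165,185.3); two.two('h14',220,165,190,170,P)
```

```text
[468.52457515  30.9415972  167.99601242]
{'time': 26.475, 'tool_pos': [468.525, 30.942, 167.996], 'tcp_rot': [-3.141, 0.005, 3.123], 'contact_force': [-0.368, 0.257, -1.252], 'grip_width': 61.736, 'joint_positions': [-0.098, 0.327, 1.794, 0.0, 1.016, -1.65]}
turn units [-0.    0.03 -0.8 ]
shift mm(after turn) [  17.5 -296.1    3. ] units [ 0.29 -4.93  0.05]
```

View pics/h14.png

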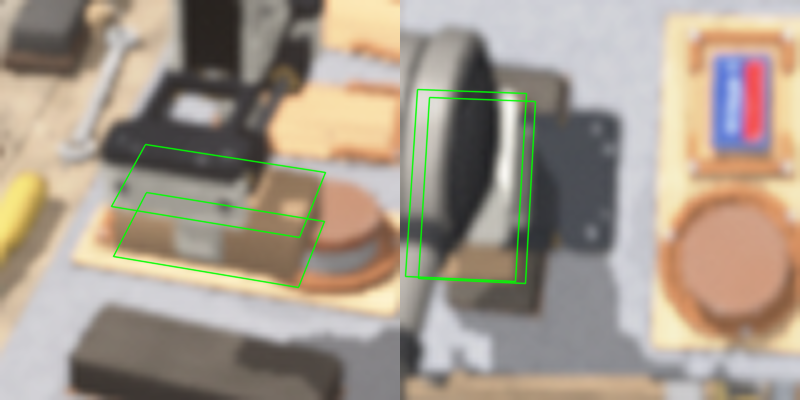

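The cork is held level and matches the outline within about 2 mm. Carrying it to the cork tray.

Call:
carry_out --xyz '[[0,0,0],[0.02,-0.35,0],[0.04,-0.7,0],[0.05,-0.75,0],[0.05,-0.75,0],[0.05,-0.75,0],[0.04,-0.7,0],[0.02,-0.5,0]]' --dr '[[0,0,-0.8],[0,0,0],[0,0,0],[0,0,0],[0,0,0],[0,0,0],[0,0,0],[0,0,0]]'

```text
time: 27.58
tool_pos: [475.6, -240.8, 164.5]
tcp_rot: [3.14, -0.002, -3.05]
contact_force: [-0.5, 0.2, -1.2]
grip_width: 61.6
```

Call:
carry_out --xyz '[[0.02,-0.3,0],[0,-0.13,0],[0,0,0],[0,0,0]]' --dr '[[0,0,0],[0,0,0],[0,0,0],[0,0,0]]'

```text
time: 28.08
tool_pos: [477.5, -264.0, 165.8]
tcp_rot: [3.141, -0.0, -3.048]
contact_force: [0.9, 0.6, -2.1]
grip_width: 61.8
```

```bash
python3 go.py 478.4 -265.5 70 185.3
```

```text
{'time': 28.075, 'tool_pos': [477.511, -264.048, 165.834], 'tcp_rot': [3.141, -0.0, -3.048], 'contact_force': [0.853, 0.574, -2.108], 'grip_width': 61.819, 'joint_positions': [-0.646, 0.459, 1.587, 0.0, 1.097, -2.311]}
turn units [ 0.   -0.    0.01]
shift mm(after turn) [-0.8 -1.5 95.8] units [-0.01 -0.03  1.6 ]
```

Call:
carry_out --xyz '[[-0.01,-0.03,0.2],[0,0,0.4],[0,0,0.4],[0,0,0.3],[0,0,0.2],[0,0,0.1],[0,0,0]]' --dr '[[0,0,0],[0,0,0],[0,0,0],[0,0,0],[0,0,0],[0,0,0],[0,0,0]]'

```text
time: 28.95
tool_pos: [478.3, -266.7, 69.7]
tcp_rot: [3.141, -0.0, -3.049]
contact_force: [-0.6, -0.2, -0.7]
grip_width: 61.7
```

Run:
```python
import go,two
go.go(478.4,-265.5,56,185.3); two.two('h15',235,150,270,165)
```

```text
{'time': 28.95, 'tool_pos': [478.286, -266.717, 69.744], 'tcp_rot': [3.141, -0.0, -3.049], 'contact_force': [-0.572, -0.235, -0.728], 'grip_width': 61.735, 'joint_positions': [-0.649, 0.587, 1.678, 0.0, 0.877, -2.313]}
turn units [ 0. -0.  0.]
shift mm(after turn) [-0.2  1.2 13.7] units [-0.    0.02  0.23]
```

View pics/h15.png

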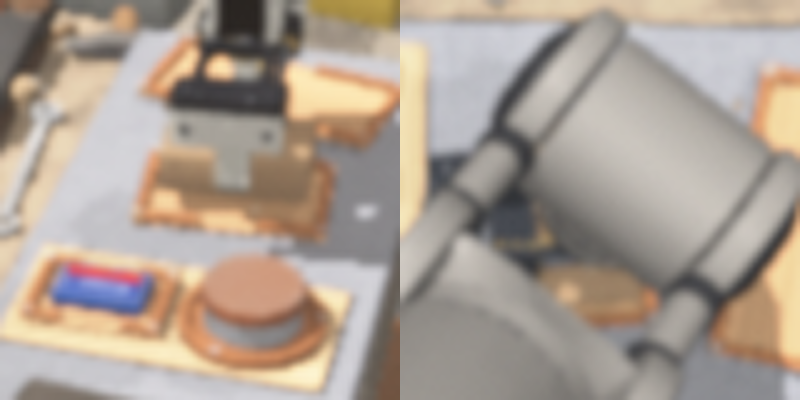

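Call:
carry_out --xyz '[[0,0.02,0.06],[0,0,0.06],[0,0,0.04],[0,0,0.03],[0,0,0.02],[0,0,0]]' --dr '[[0,0,0],[0,0,0],[0,0,0],[0,0,0],[0,0,0],[0,0,0]]'

```text
time: 29.8
tool_pos: [478.1, -265.6, 57.2]
tcp_rot: [3.141, -0.0, -3.049]
contact_force: [0.4, -0.1, -0.5]
grip_width: 61.8
```

Call:
carry_out --xyz '[[0,0,0.01],[0,0,0.01],[0,0,0]]' --dr '[[0,0,0],[0,0,0],[0,0,0]]'

```text
time: 30.18
tool_pos: [478.1, -265.6, 56.1]
tcp_rot: [3.142, 0.0, -3.049]
contact_force: [-0.2, -1.0, -0.9]
grip_width: 61.7
```

Call:
carry_out --xyz '[[0,0,0.01],[0,0,0]]' --dr '[[0,0,0],[0,0,0]]'

```text
time: 30.42
tool_pos: [478.1, -265.6, 55.5]
tcp_rot: [3.141, -0.0, -3.049]
contact_force: [-0.3, -0.7, -0.4]
grip_width: 61.8
```

Call:
carry_out --xyz '[[0,0,0.01],[0,0,0]]' --dr '[[0,0,0],[0,0,0]]'

```text
time: 30.68
tool_pos: [478.2, -265.6, 55.2]
tcp_rot: [-3.141, 0.0, -3.049]
contact_force: [-1.2, -0.2, 4.3]
grip_width: 61.7
```

Call:
carry_out --xyz '[[0,0,0.01],[0,0,0]]' --dr '[[0,0,0],[0,0,0]]'

```text
time: 30.92
tool_pos: [478.2, -265.7, 55.2]
tcp_rot: [-3.141, 0.0, -3.049]
contact_force: [-2.2, 1.8, 10.3]
grip_width: 61.5
```

Touchdown on the floor. Releasing.

Call:
carry_out --xyz '[[0,0,-0.01],[0,0,0]]' --dr '[[0,0,0],[0,0,0]]'

```text
time: 31.18
tool_pos: [478.2, -265.6, 55.2]
tcp_rot: [-3.141, 0.0, -3.049]
contact_force: [-0.8, 0.5, 5.3]
grip_width: 61.6
```

Call:
carry_out --xyz '[[0,0,0],[0,0,0],[0,0,0],[0,0,0]]' --dr '[[0,0,0],[0,0,0],[0,0,0],[0,0,0]]' --gripper 1

```text
time: 31.68
tool_pos: [478.1, -265.6, 54.8]
tcp_rot: [3.141, -0.0, -3.049]
contact_force: [0.4, 0.5, 0.1]
grip_width: 91.3
```

Call:
carry_out --xyz '[[0,0,-0.05],[0,0,-0.1],[0,0,-0.3],[0,0,-0.5],[0,0,-0.5],[0,0,-0.4],[0,0,-0.2],[0,0,0]]' --dr '[[0,0,0],[0,0,0],[0,0,0],[0,0,0],[0,0,0],[0,0,0],[0,0,0],[0,0,0]]'

```text
time: 32.67
tool_pos: [478.4, -265.8, 178.5]
tcp_rot: [-3.141, 0.001, -3.049]
contact_force: [0.5, 0.9, 0.1]
grip_width: 91.6
```

Run:
```python
import go,two
go.go(477,30,165,176); two.two('h16',215,145,180,165,[two.box(477,30,47,60,157,-4)],w=110)
```

```text
{'time': 32.675, 'tool_pos': [478.363, -265.765, 178.517], 'tcp_rot': [-3.141, 0.001, -3.049], 'contact_force': [0.464, 0.884, 0.099], 'grip_width': 91.63, 'joint_positions': [-0.647, 0.446, 1.568, 0.0, 1.126, -2.311]}
turn units [-0.01  0.01  1.17]
shift mm(after turn) [ 22.  294.9  13.5] units [0.37 4.92 0.23]
```

View pics/h16.png

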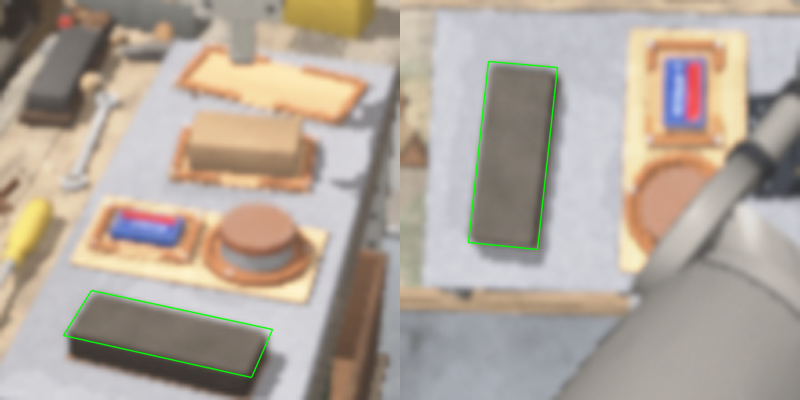

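The cork is flat in its tray (side crop 245,145) and the sanding block's outline fits in both views. Moving to it.

Call:
carry_out --xyz '[[0,0,0],[0,0,0],[0.02,0.35,0],[0.06,0.75,0],[0.06,0.75,0],[0.06,0.75,0],[0.06,0.75,0],[0.06,0.75,0]]' --dr '[[0,0,0.59],[0,0,0.58],[0,0,0],[0,0,0],[0,0,0],[0,0,0],[0,0,0],[0,0,0]]'

```text
time: 33.78
tool_pos: [475.2, -16.2, 177.4]
tcp_rot: [3.141, -0.001, 3.074]
contact_force: [0.5, -1.2, -0.2]
grip_width: 91.9
```

Call:
carry_out --xyz '[[0.04,0.6,0],[0.02,0.22,0],[0,0,0.1],[0,0,0]]' --dr '[[0,0,0],[0,0,0],[0,0,0],[0,0,0]]'

```text
time: 34.28
tool_pos: [475.7, 29.7, 171.2]
tcp_rot: [-3.141, -0.001, 3.071]
contact_force: [-1.0, -0.4, 0.1]
grip_width: 92.0
```

```bash
python3 go.py 476 30 50 176
```

```text
{'time': 34.275, 'tool_pos': [475.746, 29.746, 171.16], 'tcp_rot': [-3.141, -0.001, 3.071], 'contact_force': [-1.03, -0.408, 0.108], 'grip_width': 92.003, 'joint_positions': [-0.098, 0.338, 1.767, -0.0, 1.038, -1.598]}
turn units [-0.   -0.01 -0.01]
shift mm(after turn) [ -0.2   0.3 121.2] units [-0.    0.    2.02]
```

Call:
carry_out --xyz '[[0,0,0.3],[0,0,0.4],[0,0,0.4],[0,0,0.4],[0,0,0.3],[0,0,0.15],[0,0,0.05],[0,0,0]]' --dr '[[0,0,0],[0,0,0],[0,0,0],[0,0,0],[0,0,0],[0,0,0],[0,0,0],[0,0,0]]'

```text
time: 35.28
tool_pos: [476.5, 30.1, 52.2]
tcp_rot: [3.142, 0.001, 3.071]
contact_force: [-0.1, 0.2, 0.2]
grip_width: 92.0
```

Call:
carry_out --xyz '[[0,0,0],[0,0,0],[0,0,0],[0,0,0],[0,0,0],[0,0,0],[0,0,0],[0,0,0]]' --dr '[[0,0,0],[0,0,0],[0,0,0],[0,0,0],[0,0,0],[0,0,0],[0,0,0],[0,0,0]]' --gripper -1

```text
time: 36.28
tool_pos: [476.3, 30.5, 52.1]
tcp_rot: [3.141, 0.0, 3.071]
contact_force: [-0.2, 0.5, 4.5]
grip_width: 60.2
```

Call:
carry_out --xyz '[[0,0,0],[0,0,-0.05],[0,0,-0.1],[0,0,-0.2],[0,0,-0.4],[0,0,-0.5],[0,0,-0.4],[0,0,0]]' --dr '[[0,0,0],[0,0,0],[0,0,0],[0,0,0],[0,0,0],[0,0,0],[0,0,0],[0,0,0]]'

```text
time: 37.28
tool_pos: [477.3, 30.3, 152.9]
tcp_rot: [-3.142, 0.005, 3.071]
contact_force: [-0.4, 0.9, -2.1]
grip_width: 60.0
```

Run:
```python
import go,two
o=two.get_obs();p=o['tool_pos']
P=[two.box(p[0],p[1],p[2]-30.5+h,60,157,-4) for h in(0,27)]
go.go(482,-410.5,150,169.7); two.two('h17',220,165,190,170,P)
```

```text
{'time': 37.275, 'tool_pos': [477.282, 30.341, 152.915], 'tcp_rot': [-3.142, 0.005, 3.071], 'contact_force': [-0.44, 0.903, -2.104], 'grip_width': 60.02, 'joint_positions': [-0.097, 0.362, 1.791, 0.0, 0.985, -1.597]}
turn units [0.   0.03 0.78]
shift mm(after turn) [ -83.5 -432.9    2.9] units [-1.39 -7.21  0.05]
```

View pics/h17.png

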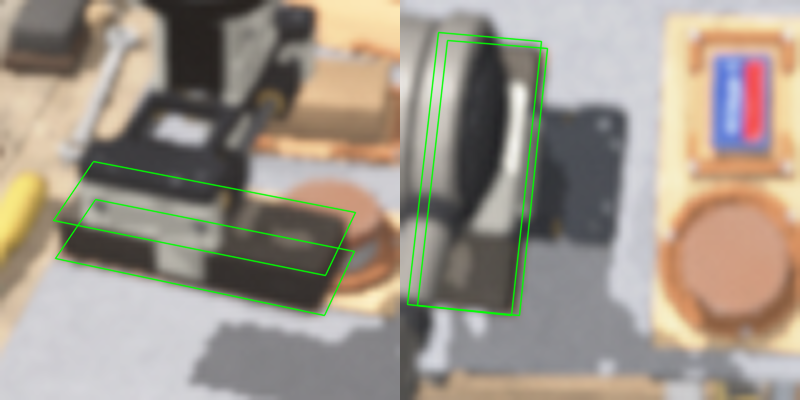

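The sanding block is held level and on the outline. Carrying it to the longest tray.

Call:
carry_out --xyz '[[0,0,0],[-0.06,-0.3,0],[-0.12,-0.6,0],[-0.14,-0.75,0],[-0.14,-0.75,0],[-0.14,-0.75,0],[-0.14,-0.75,0],[-0.14,-0.75,0]]' --dr '[[0,0,0.78],[0,0,0],[0,0,0],[0,0,0],[0,0,0],[0,0,0],[0,0,0],[0,0,0]]'

```text
time: 38.38
tool_pos: [477.6, -254.6, 149.3]
tcp_rot: [3.14, -0.002, 2.962]
contact_force: [1.3, -0.0, -0.4]
grip_width: 60.3
```

Call:
carry_out --xyz '[[-0.14,-0.75,0],[-0.14,-0.7,0],[-0.12,-0.6,0],[-0.08,-0.4,0],[-0.02,-0.11,0],[0,0,0],[0,0,0]]' --dr '[[0,0,0],[0,0,0],[0,0,0],[0,0,0],[0,0,0],[0,0,0],[0,0,0]]'

```text
time: 39.25
tool_pos: [480.5, -408.7, 150.5]
tcp_rot: [3.141, -0.001, 2.963]
contact_force: [0.2, 0.2, -2.1]
grip_width: 60.3
```

```bash
python3 go.py 482 -410.5 72 169.7
```

```text
{'time': 39.25, 'tool_pos': [480.546, -408.716, 150.545], 'tcp_rot': [3.141, -0.001, 2.963], 'contact_force': [0.155, 0.151, -2.05], 'grip_width': 60.326, 'joint_positions': [-0.826, 0.619, 1.345, 0.0, 1.179, -2.219]}
turn units [ 0.01 -0.01  0.01]
shift mm(after turn) [-1.7 -1.5 78.5] units [-0.03 -0.02  1.31]
```

Call:
carry_out --xyz '[[-0.03,-0.02,0.2],[0,0,0.3],[0,0,0.3],[0,0,0.25],[0,0,0.15],[0,0,0.1],[0,0,0]]' --dr '[[0,0,0],[0,0,0],[0,0,0],[0,0,0],[0,0,0],[0,0,0],[0,0,0]]'

```text
time: 40.12
tool_pos: [482.0, -411.5, 72.7]
tcp_rot: [3.141, -0.0, 2.962]
contact_force: [-0.0, 0.3, -0.9]
grip_width: 59.8
```

Run:
```python
import go,two
go.go(482,-410.5,57,169.7); two.two('h18',235,130,310,165)
```

```text
{'time': 40.125, 'tool_pos': [482.005, -411.479, 72.659], 'tcp_rot': [3.141, -0.0, 2.962], 'contact_force': [-0.036, 0.265, -0.928], 'grip_width': 59.811, 'joint_positions': [-0.828, 0.71, 1.411, 0.0, 1.021, -2.219]}
turn units [ 0. -0.  0.]
shift mm(after turn) [ 0.2  1.  15.7] units [0.   0.02 0.26]
```

View pics/h18.png

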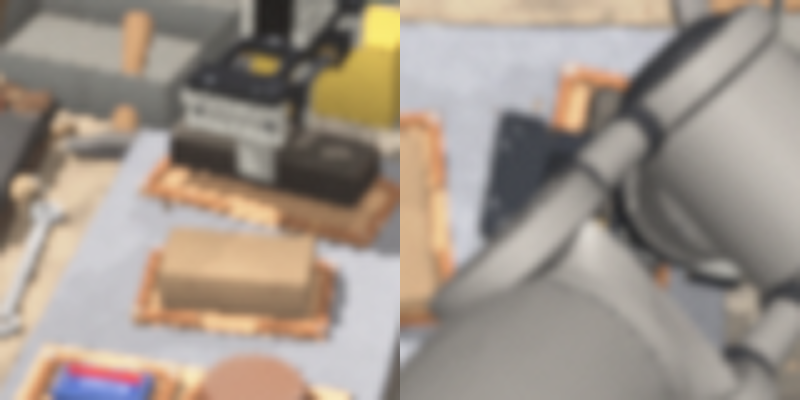

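Run:
```python
from h import *; import two
c=load('h18side'); a=np.array([255,145]);im=cv2.resize(c['image'][145:185,255:320],None,fx=12,fy=12,interpolation=cv2.INTER_CUBIC)
for col,P in(((0,255,0),two.box(482,-410.8,29,90,187,-10.3)),((255,0,0),two.box(482,-411.5,40.6,60,157,-10.3)),((255,0,0),two.box(482,-411.5,67.6,60,157,-10.3))):
    cv2.polylines(im,[np.round((proj(c,P)-a+.5)*12-.5).astype(int).reshape(-1,1,2)],True,col,1)
cv2.imwrite('pics/h18o.png',im)
```

```text
(no output)
```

View pics/h18o.png

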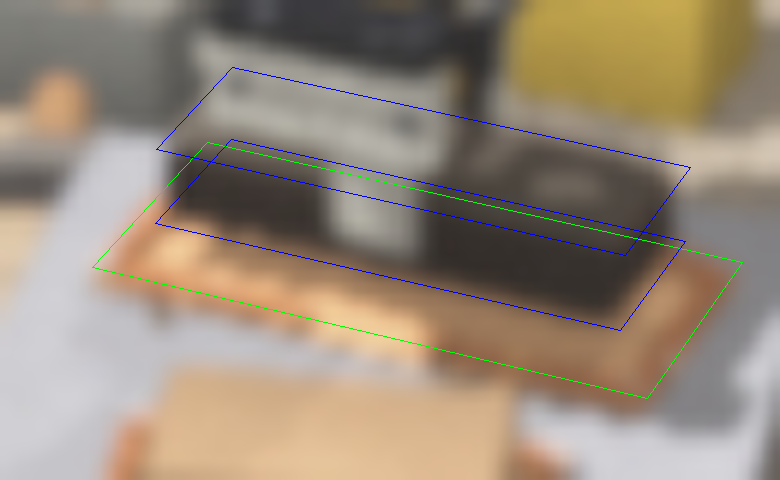

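Call:
carry_out --xyz '[[0,0.03,0.06],[0,0,0.06],[0,0,0.05],[0,0,0.04],[0,0,0.03],[0,0,0]]' --dr '[[0,0,0],[0,0,0],[0,0,0],[0,0,0],[0,0,0],[0,0,0]]'

```text
time: 40.98
tool_pos: [482.3, -409.7, 58.3]
tcp_rot: [3.141, -0.0, 2.962]
contact_force: [0.7, 0.2, -3.1]
grip_width: 60.4
```

Call:
carry_out --xyz '[[0,0,0.01],[0,0,0.01],[0,0,0]]' --dr '[[0,0,0],[0,0,0],[0,0,0]]'

```text
time: 41.35
tool_pos: [482.4, -409.7, 57.3]
tcp_rot: [3.142, 0.0, 2.962]
contact_force: [0.3, 0.1, -0.9]
grip_width: 60.3
```

Call:
carry_out --xyz '[[0,0,0.01],[0,0,0]]' --dr '[[0,0,0],[0,0,0]]'

```text
time: 41.6
tool_pos: [482.4, -409.7, 56.6]
tcp_rot: [3.141, -0.0, 2.962]
contact_force: [0.8, 0.1, -1.1]
grip_width: 60.4
```

Call:
carry_out --xyz '[[0,0,0.01],[0,0,0]]' --dr '[[0,0,0],[0,0,0]]'

```text
time: 41.85
tool_pos: [482.4, -409.7, 56.1]
tcp_rot: [3.142, 0.0, 2.962]
contact_force: [0.5, 0.1, -1.4]
grip_width: 60.1
```

Call:
carry_out --xyz '[[0,0,0.01],[0,0,0]]' --dr '[[0,0,0],[0,0,0]]'

```text
time: 42.1
tool_pos: [482.4, -409.7, 56.1]
tcp_rot: [-3.141, 0.0, 2.962]
contact_force: [-2.6, 1.8, 5.1]
grip_width: 60.2
```

Touchdown at 56.1 mm, exactly as predicted. Releasing and backing off.

Call:
carry_out --xyz '[[0,0,0],[0,0,0],[0,0,0],[0,0,0]]' --dr '[[0,0,0],[0,0,0],[0,0,0],[0,0,0]]' --gripper 1

```text
time: 42.6
tool_pos: [482.4, -409.7, 55.3]
tcp_rot: [3.141, -0.0, 2.962]
contact_force: [-0.1, -1.0, -0.5]
grip_width: 91.1
```

Call:
carry_out --xyz '[[0,0,-0.05],[0,0,-0.1],[0,0,-0.3],[0,0,-0.5],[0,0,-0.5],[0,0,-0.5],[0,0,-0.5],[0,0,-0.3]]' --dr '[[0,0,0],[0,0,0],[0,0,0],[0,0,0],[0,0,0],[0,0,0],[0,0,0],[0,0,0]]'

```text
time: 43.6
tool_pos: [482.7, -410.1, 224.0]
tcp_rot: [-3.139, 0.003, 2.962]
contact_force: [-0.2, -0.2, -1.0]
grip_width: 92.1
```

Call:
carry_out --xyz '[[0,0.4,0],[0,0.7,0],[0,0.8,0],[0,0.8,0],[0,0.8,0],[0,0.8,0],[0,0.8,0],[0,0.8,0]]' --dr '[[0,0,0],[0,0,0],[0,0,0],[0,0,0],[0,0,0],[0,0,0],[0,0,0],[0,0,0]]'

```text
time: 44.6
tool_pos: [545.8, -59.9, 222.1]
tcp_rot: [-3.142, 0.002, 2.962]
contact_force: [1.0, -0.6, -0.4]
grip_width: 91.7
```

Call:
carry_out --xyz '[[0,0.7,0],[0,0.4,0],[0,0,0],[0,0,0]]' --dr '[[0,0,0],[0,0,0],[0,0,0],[0,0,0]]'

```text
time: 45.1
tool_pos: [557.3, 2.9, 221.3]
tcp_rot: [-3.141, 0.001, 2.962]
contact_force: [-0.5, -0.2, 0.4]
grip_width: 91.7
```

Run:
```python
from h import *
st()
c=snap('top','f1');cv2.imwrite('pics/f1a.png',cv2.resize(c['image'][145:255,260:440],None,fx=4.4,fy=4.4,interpolation=cv2.INTER_CUBIC))
c=snap('side','f2');cv2.imwrite('pics/f2a.png',cv2.resize(c['image'][120:250,190:350],None,fx=4.5,fy=4.5,interpolation=cv2.INTER_CUBIC))
```

```text
{'time': 45.1, 'tool_pos': [557.286, 2.903, 221.297], 'tcp_rot': [-3.141, 0.001, 2.962], 'contact_force': [-0.502, -0.239, 0.375], 'grip_width': 91.694, 'joint_positions': [-0.132, 0.423, 1.478, -0.0, 1.239, -1.523]}
```

View pics/f1a.png

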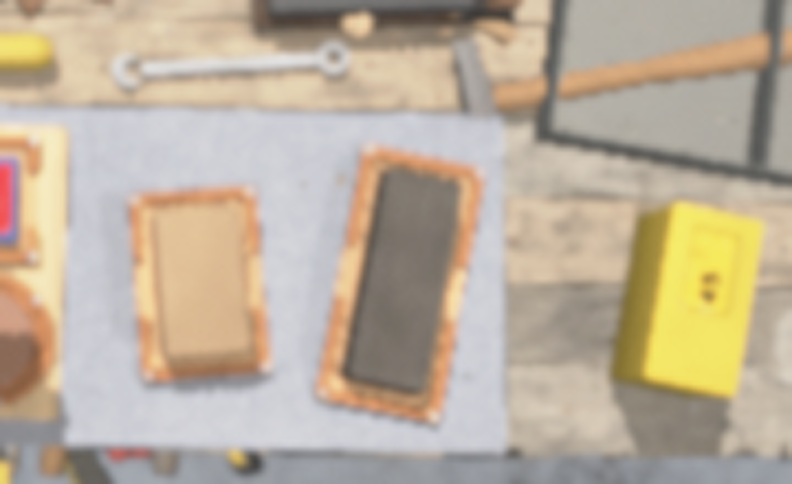

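View pics/f2a.png

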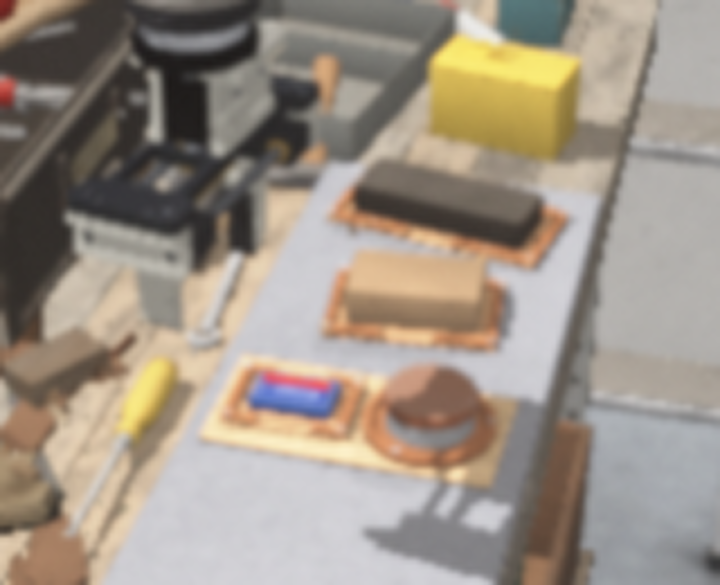

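All four things look seated. One last overlay check on the cork and sanding block seats.

Run:
```python
from h import *; import two
V=[]
for f,a,w,h,s in(('f1',(284,175),90,80,8),):
    c=load(f);a=np.array(a);im=cv2.resize(c['image'][a[1]:a[1]+h,a[0]:a[0]+w],None,fx=s,fy=s,interpolation=cv2.INTER_CUBIC)
    for col,P in(((0,255,0),two.box(478.4,-266,29,92,135,5.3)),((0,255,0),two.box(478.4,-266,29,76,119,5.3)),((255,0,0),two.box(478.2,-265.6,58,62,105,5.3)),((0,0,255),two.box(478.2,-265.6,24,62,105,5.3)),
      ((0,255,0),two.box(482,-411,29,90,187,-10.3)),((0,255,0),two.box(482,-411,29,74,171,-10.3)),((255,0,0),two.box(482.4,-409.7,51,60,157,-10.3)),((0,0,255),two.box(482.4,-409.7,24,60,157,-10.3))):
        cv2.polylines(im,[np.round((proj(c,P)-a+.5)*s-.5).astype(int).reshape(-1,1,2)],True,col,1,cv2.LINE_AA)
    cv2.imwrite('pics/f3.png',im)
a0=load('top0')['image'].astype(int);b=load('f1')['image'].astype(int)
for n,(x0,y0,x1,y1) in dict(carton=(400,185,435,240),driver=(192,148,275,165)).items(): print(n,np.abs(a0-b)[y0:y1,x0:x1].mean())
a0=load('side0')['image'].astype(int);b=load('f2')['image'].astype(int); print('driver side',np.abs(a0-b)[198:240,202:230].mean())
```

```text
carton 4.449177489177489
driver 31.41578077013938
driver side 2.9101473922902494
```

View pics/f3.png

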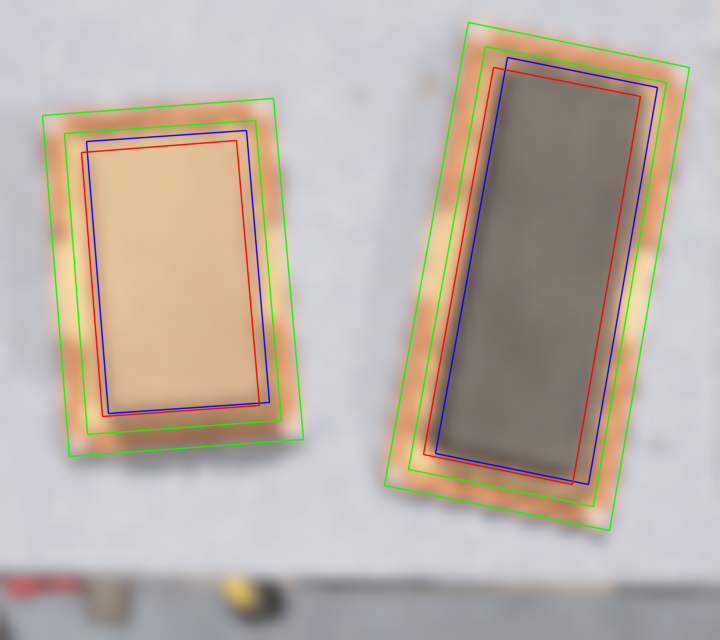

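Both blocks sit inside their recesses. The carton and the screwdriver (side view) are unchanged; the arm hides the screwdriver from the top camera. Handing in.

```bash
python3 -c "
from plant import close_job
print(close_job())"
```

```text
the job is handed in; nothing more can be done
None
```

I took the pile apart from the top down and set each thing in its own tray: blade case, wax tin, cork block, then sanding block. I lowered each in small steps until it touched the tray floor, released it, and handed the job in at about 45 s with the arm clear.

**Last checks:**
- **Seating:** both camera views show all four things lying flat inside their rims. In the top view the cork and sanding block match their expected outlines within a few mm, inside the recesses.
- **Touchdown:** each came within about 1 mm of the expected floor height. That includes roughly 5 mm for the board under the blade and tin trays, a thickness I worked out when the case touched down.
- **Forces:** I let the blade case build up to 27 N against the tray floor before easing off. The others touched down at 5–10 N.
- **Bystanders:** the carton showed no change in the top view, and the screwdriver none in the side view. The arm hid the screwdriver from the top camera at the end, so that view could not confirm it; the picture difference there was large.
- **Small disagreements:** the side camera differed from the top camera by about 1–3 mm throughout. The tin measured about 67 mm in the grip against the 68 mm given. Neither affected the fit.

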